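# Load hearing-aid modules in the live ear dock and probe their studs

## Robot

A 7-joint arm with a two-finger parallel gripper is mounted at the origin on the work surface. World frame = base frame: x ahead of the robot, y to its left, z up, the work surface at z = 0. Lengths are in m, angles in rad, forces in N, time in s.
With the tool pointing down it reaches from about 0.35 to 0.9 m from the base axis. Payload 7.2 kg.
Tool frame: the origin (TCP) lies on the centre line of the jaws, within the pads' length; the fingertips stand tip_extent ahead of it and the grasp point (between the pads) lies 11 mm behind it (tip_extent is the distance from the TCP to the fingertips, in m); x points along the fingers, z is the direction in which the jaws open and shut, and the axes are right-handed (so a half turn about x gives the same grasp; the last joint's range is limited). The gripper opens to 88 mm and grips with 3 to 60 N. Pads are 20 mm wide; open, the fingers measure 115 mm over their backs; the gripper's body (75 mm by 178 mm) begins 61 mm behind the grasp point.
Start: joints at [1.213, 0.411, -0.013, 1.596, 0.006, 1.134, -0.082], TCP at [0.179, -0.599, 0.231] pointing down, gripper open.
Joint ranges: [-2.95, 2.95], [-0.29, 1.99], [-1.47, 1.44], [0.14, 2.54], [-1.03, 4.17], [0.13, 1.85], [-2.86, 2.86]. Speed limits (rad/s): [2.39, 2.39, 3.01, 3.01, 3.14, 3.14, 3.14].

## Interface

Orientations are given as a 3x3 rotation matrix whose columns are the frame's x, y, z axes.
In Python, from bench import * gives the robot as it stands.
- The arm moves only by the tool servo_tool, never from a script. Its argument "motion" is a list of rows, each a list of 5 numbers: the shift along the tool's x, y, z in units of 25 mm (1.0 is 25 mm), then the turn about the tool's x in units of 6 degrees (1.0 is 6 degrees), then the opening, from 0 (shut) to 1 (fully open). A call has 1 to 20 rows; each row shifts and turns the pose as measured when the row begins, along the tool's axes as they then stand; what a row does not reach is not made up. A row lasts 1/12 s, in which the tool goes at most 41.7 mm and 7.16 degrees, less where a joint would pass 70% of its speed; a pose out of reach is approached as far as the arm can. A call is refused whole if a number of a shift passes 1 or a number of a turn 1, either way. A call with a gripper value outside its range is refused whole. The fingers move at their own pace and stop on an object; the grip force is fixed at half the most. Time passes only in rows, so rows that do not move let the fingers close. It gives the time, the measured TCP pose, the force and the opening at its end, in the units of the state.
- sense(): the state, without advancing time (a new reading comes with each control period).
- camera(name): name is "side" or "top"; returns the picture (400x640x3 uint8, red, green, blue); there is no depth.
- calibration(name): a dict with "intrinsics" (3x3 intrinsics, pixels), "k1" (the pictures are not rectified: a ray, as slopes to the right and down, at radius r is drawn at 1 + k1 r^2 times it, then the intrinsics apply), "rvec" (rotation vector, rad) and "tvec" (3), from world to camera coordinates, as OpenCV has them. Camera axes: x right, y down, z forward; pixel columns grow to the right and rows downward; lengths in m; the calibration is good to about 2 mm. A picture is of the moment at which its call begins. calibration takes no time and is no camera call.
- hand_in(): hands the job in, once; it reports no verdict.
Trained networks look in the newest picture that a camera, given by its name, has taken for a name from the list of things; names that differ only in an ending like _2 or _b are one class to them, and where a whole thing is asked for, a point or a joint stands for the part that bears it (a point fixed in the world has none). Each returns a list of dicts, best first, with "score" (0 to 1); they miss things now and then, are a little off and sometimes report something else, mostly with a low value. They report only what shows in the picture. A call takes as long as a camera call.
- outline_of(thing, camera): "region" (400x640 bool, what is visible of it) and "xy" ([column, row] in pixels, amid what is visible of it).
The state is a dict: "t": time; "joint_pos": joint angles; "joint_vel": joint speeds; "effort": joint torques, N m; "tcp_pos": TCP position; "ee_rot": TCP orientation; "ft_force": force on the tool from outside, world axes, zero at the start; "ft_torque": the same for the moment, N m; "width": finger opening in m.
Only numpy, scipy, OpenCV 4.12 (cv2) and the standard library are available. Lean on these libraries where they do the work, as an engineer would, in place of code of your own. Each camera call takes 0.05 s, during which the arm holds its last target.

## Task

The ear disc on the green pad of the job plate tells which test dock is live today, the red or the blue one: press every module on the cart fully home, flush, into the recess of its own colour in that dock. Then take the test probe by its handle and touch its tip lightly for a moment to the brass stud of each loaded module in the order white, yellow, green, black (some may be missing), and hang the probe upright back in its stand. Leave everything else on the cart where it is, with all the modules still flush at the end.

Things in the scene. Friction and masses are not known exactly. Their poses are not given: they have to be found in the camera images.
- red_white (a point): mouth centre, on the top face, of the recess with the white strip beside it in the red (right ear) dock; axes as the dock's, z up; recess 39 (x) x 25 (y) mm, 13 mm deep. The dock: fixed light grey block 116 (x) x 132 (y) x 22 mm high, red edge band (123 x 139 mm over all), red line across the top; four recesses two by two, 52 mm apart in x, 66 mm in y
- red_yellow (a point): mouth centre, on the top face, of the recess with the yellow strip beside it in the red (right ear) dock; axes as the dock's, z up; recess 39 (x) x 25 (y) mm, 13 mm deep. In every recess a stiff metal contact bed lies 7 mm below the mouth; it goes down 6 mm under a push of about 5 N and stays down, so a module merely laid in stays about 5 mm proud
- red_green (a point): mouth centre, on the top face, of the recess with the green strip beside it in the red (right ear) dock; axes as the dock's, z up; recess 39 (x) x 25 (y) mm, 13 mm deep. 
- red_black (a point): mouth centre, on the top face, of the recess with the black strip beside it in the red (right ear) dock; axes as the dock's, z up; recess 39 (x) x 25 (y) mm, 13 mm deep. 
- blue_white (a point): mouth centre, on the top face, of the recess with the white strip beside it in the blue (left ear) dock; axes as the dock's, z up; recess 39 (x) x 25 (y) mm, 13 mm deep. The dock: fixed light grey block 116 (x) x 132 (y) x 22 mm high, blue edge band (123 x 139 mm over all), blue line across the top; four recesses two by two, 52 mm apart in x, 66 mm in y
- blue_yellow (a point): mouth centre, on the top face, of the recess with the yellow strip beside it in the blue (left ear) dock; axes as the dock's, z up; recess 39 (x) x 25 (y) mm, 13 mm deep. In every recess a stiff metal contact bed lies 7 mm below the mouth; it goes down 6 mm under a push of about 5 N and stays down, so a module merely laid in stays about 5 mm proud
- blue_green (a point): mouth centre, on the top face, of the recess with the green strip beside it in the blue (left ear) dock; axes as the dock's, z up; recess 39 (x) x 25 (y) mm, 13 mm deep. 
- blue_black (a point): mouth centre, on the top face, of the recess with the black strip beside it in the blue (left ear) dock; axes as the dock's, z up; recess 39 (x) x 25 (y) mm, 13 mm deep. 
- module_white: loose module, about 60 g (may be absent), upright on the cart: grey heavy foot 36 (x) x 22 (y) x 12 mm under a white body 42 (x) x 28 (y) mm, 12 to 28 mm up; sprung brass stud 12 mm across amid its top. Origin: centre of the foot's underside; z up. Every module: either way round fits; fully home, the coloured body sits flush on the dock's top face, the origin 12 mm below the recess mouth
- module_yellow: loose module, about 60 g (may be absent), upright on the cart: grey heavy foot 36 (x) x 22 (y) x 12 mm under a yellow body 42 (x) x 28 (y) mm, 12 to 28 mm up; sprung brass stud 12 mm across amid its top. Origin: centre of the foot's underside; z up. Every stud's top is 34 mm above the origin and sinks up to 4 mm, taking about 3 N
- module_green: loose module, about 60 g (may be absent), upright on the cart: grey heavy foot 36 (x) x 22 (y) x 12 mm under a green body 42 (x) x 28 (y) mm, 12 to 28 mm up; sprung brass stud 12 mm across amid its top. Origin: centre of the foot's underside; z up. 
- module_black: loose module, about 60 g (may be absent), upright on the cart: grey heavy foot 36 (x) x 22 (y) x 12 mm under a black body 42 (x) x 28 (y) mm, 12 to 28 mm up; sprung brass stud 12 mm across amid its top. Origin: centre of the foot's underside; z up. 
- probe: loose test probe, 90 g: steel pin 8 mm thick, tapering to a tip 4 mm across, from 0 to 50 mm; black flange 44 mm across, 50 to 55 mm; red square handle 20 x 20 mm (sides along x, y), 55 to 97 mm; black knob to 109 mm. Origin: the tip; z from the tip up through the handle. At the start it hangs upright in the stand, flange on the rim
- stand: fixed open-topped square grey stand, 52 x 52 mm outside, 32 x 32 mm inside, rim 62 mm high; the hanging probe's tip is 12 mm above the table. Origin: centre of its underside
- green_pad (a point): centre of the green square pad (56 mm) on the job plate, a fixed aluminium plate 75 x 150 x 6 mm at the back; a grey pad, centred 72 mm away, lies beside it; each pad has an ear disc on it
- disc_red: red ear disc, 40 mm across, 8 mm thick, fixed on one of the two pads. Origin: centre of its underside. If it lies on the green pad, the red dock is the live one
- disc_blue: blue ear disc, 40 mm across, 8 mm thick, fixed on one of the two pads. Origin: centre of its underside. If it lies on the green pad, the blue dock is the live one
- dome: white drying dome 124 mm across, 96 mm tall, 350 g; loose bystander, to be left alone. Origin: centre of its underside
- dispenser_a: translucent orange round battery dispenser, 60 mm across, 26 mm high, behind the stand; loose bystander, to be left alone. Origin: centre of its underside
- dispenser_b: second orange battery dispenser, same size, on the right; loose bystander, to be left alone. Origin: centre of its underside
- screwdriver: small screwdriver lying flat, 130 mm long, near the robot on the left; loose bystander, to be left alone. Origin: between its ends, at its underside
- tip_cup: clear cup 64 mm across, 50 mm tall, near the robot on the right; loose bystander, to be left alone. Origin: centre of its underside
- spray: bottle 52 mm across, 130 mm tall, on the right; loose bystander, to be left alone. Origin: centre of its underside

How it is judged:
On the way, in this order (a step that is already met when the one before it is completed fails the run):
1. every module present is pressed fully home in the recess of its own colour in the live dock (((horizontal distance between disc_red and green_pad below 0.03 m and z of module_white in the frame of red_white below -0.0103 m and horizontal distance between module_white and red_white below 0.005 m and angle between each of module_white, module_yellow, module_green, module_black's own z axis and vertical below 0.06 rad and z of module_yellow in the frame of red_yellow below -0.0103 m and horizontal distance between module_yellow and red_yellow below 0.005 m and z of module_green in the frame of red_green below -0.0103 m and horizontal distance between module_green and red_green below 0.005 m and z of module_black in the frame of red_black below -0.0103 m and horizontal distance between module_black and red_black below 0.005 m) or (horizontal distance between disc_blue and green_pad below 0.03 m and z of module_white in the frame of blue_white below -0.0103 m and horizontal distance between module_white and blue_white below 0.005 m and angle between each of module_white, module_yellow, module_green, module_black's own z axis and vertical below 0.06 rad and z of module_yellow in the frame of blue_yellow below -0.0103 m and horizontal distance between module_yellow and blue_yellow below 0.005 m and z of module_green in the frame of blue_green below -0.0103 m and horizontal distance between module_green and blue_green below 0.005 m and z of module_black in the frame of blue_black below -0.0103 m and horizontal distance between module_black and blue_black below 0.005 m))), for 0.2 s.
2. the probe's tip touches the stud of the white module, seated (skipped if that module is absent) (contact force between probe and module_white above 0.4 N and horizontal distance between probe and module_white below 0.007 m and z of probe in the frame of module_white between 0.028 and 0.037 m and (z of module_white in the frame of red_white below -0.0103 m or z of module_white in the frame of blue_white below -0.0103 m)), for 0.2 s.
3. the probe's tip touches the stud of the yellow module, seated (skipped if that module is absent) (contact force between probe and module_yellow above 0.4 N and horizontal distance between probe and module_yellow below 0.007 m and z of probe in the frame of module_yellow between 0.028 and 0.037 m and (z of module_yellow in the frame of red_yellow below -0.0103 m or z of module_yellow in the frame of blue_yellow below -0.0103 m)), for 0.2 s.
4. the probe's tip touches the stud of the green module, seated (skipped if that module is absent) (contact force between probe and module_green above 0.4 N and horizontal distance between probe and module_green below 0.007 m and z of probe in the frame of module_green between 0.028 and 0.037 m and (z of module_green in the frame of red_green below -0.0103 m or z of module_green in the frame of blue_green below -0.0103 m)), for 0.2 s.
5. the probe's tip touches the stud of the black module, seated (skipped if that module is absent) (contact force between probe and module_black above 0.4 N and horizontal distance between probe and module_black below 0.007 m and z of probe in the frame of module_black between 0.028 and 0.037 m and (z of module_black in the frame of red_black below -0.0103 m or z of module_black in the frame of blue_black below -0.0103 m)), for 0.2 s.
At the end, for the whole second after the job is handed in: Every module present sits in its own colour of recess in the live dock: origin 10.3 mm or more below the mouth (home is 12), within 5 mm of its centre, tilt under 0.06 rad. Probe upright in its stand: within 15 mm of its axis, tip 8 to 16 mm up, tilt under 0.1 rad. All at rest (((horizontal distance between disc_red and green_pad below 0.03 m and z of module_white in the frame of red_white below -0.0103 m and horizontal distance between module_white and red_white below 0.005 m and angle between each of module_white, module_yellow, module_green, module_black's own z axis and vertical below 0.06 rad and z of module_yellow in the frame of red_yellow below -0.0103 m and horizontal distance between module_yellow and red_yellow below 0.005 m and z of module_green in the frame of red_green below -0.0103 m and horizontal distance between module_green and red_green below 0.005 m and z of module_black in the frame of red_black below -0.0103 m and horizontal distance between module_black and red_black below 0.005 m) or (horizontal distance between disc_blue and green_pad below 0.03 m and z of module_white in the frame of blue_white below -0.0103 m and horizontal distance between module_white and blue_white below 0.005 m and angle between each of module_white, module_yellow, module_green, module_black's own z axis and vertical below 0.06 rad and z of module_yellow in the frame of blue_yellow below -0.0103 m and horizontal distance between module_yellow and blue_yellow below 0.005 m and z of module_green in the frame of blue_green below -0.0103 m and horizontal distance between module_green and blue_green below 0.005 m and z of module_black in the frame of blue_black below -0.0103 m and horizontal distance between module_black and blue_black below 0.005 m)) and horizontal distance between probe and stand below 0.015 m and z of probe in the frame of stand between 0.008 and 0.016 m and angle between probe's own z axis and vertical below 0.1 rad and linear speed of each of probe, module_white, module_yellow, module_green, module_black below 0.02 m/s); the robot touches nothing.
It fails at once if a bystander (dome, dispensers, screwdriver, cup, bottle) is moved more than 30 mm (distance of any of dome, dispenser_a, dispenser_b, screwdriver, tip_cup, spray from where it was at the start of the episode above 0.03 m).
It fails at once if the probe is pushed hard (over 20 N) against a module (contact force between probe and module_white above 20 N or contact force between probe and module_yellow above 20 N or contact force between probe and module_green above 20 N or contact force between probe and module_black above 20 N).
Of module_white, module_yellow, module_green, module_black only 3 to 4 are there at a start; the rules pass over those that are not, and their reading is None.
At some moment in a run one of module_white, module_yellow, module_green, module_black may be knocked a few centimetres aside while the robot is not near it.
It also fails if it takes over 210 s, if anything falls off the work surface, if the arm or the gripper's body presses on something with over 40 N, if the wrist force passes 120 N, or if a joint passes its speed limit or range.

## Working session

There is one attempt and no reset: what is moved stays moved. The work goes in short steps, Python scripts to look and compute and a tool call to move; the robot and the scene stay as the last step left them, time stands still between calls to the robot, and variables do not carry over. Pictures are saved under pics/ and viewed, and the job is handed in when it is done.

Besides the shell and the picture viewer there is one more tool, called after "Request:" in YAML: its name, and indented under it one key for each argument. servo_tool: Moves the arm, as the interface text tells. Its arguments: {"type":"object","properties":{"motion":{"type":"array","items":{"type":"array","items":{"type":"number"}}}},"required":["motion"]}

```bash
ls; mkdir -p pics; python3 - <<'E'
from bench import *
import cv2
s=sense()
print({k:(v if not hasattr(v,'round') else v) for k,v in s.items()})
for n in ("side","top"):
    im=camera(n); cv2.imwrite(f"pics/{n}0.png",im[:,:,::-1]); print(calibration(n))
E
```

```text
pics
{'t': 0.0, 'joint_pos': array([ 1.21277745,  0.41184722, -0.01271522,  1.5970439 ,  0.00560165,
        1.13428708, -0.08219879]), 'joint_vel': array([-0.00088945,  0.00024029, -0.00034123,  0.00025569,  0.00130543,
       -0.00074812,  0.0007881 ]), 'effort': array([ 6.62164675e-04, -5.87956631e+01,  6.42114412e-01, -2.91071606e+01,
       -5.38174447e-02,  1.85026653e-02,  2.02334109e-04]), 'tcp_pos': array([ 0.17843354, -0.59847693,  0.22984193]), 'ee_rot': array([[-5.47463825e-04,  9.58287199e-01,  2.85806479e-01],
       [ 1.45001788e-03,  2.85806982e-01, -9.58286109e-01],
       [-9.99998799e-01, -1.10202472e-04, -1.54600256e-03]]), 'ft_force': array([ 0.20911365, -0.54957003,  0.63234433]), 'ft_torque': array([-0.03080428, -0.01701369, -0.027731  ]), 'width': 0.08778143505309859}
{'intrinsics': array([[365.72330008,   0.        , 319.98541846],
       [  0.        , 365.72330008, 196.26586215],
       [  0.        ,   0.        ,   1.        ]]), 'k1': -0.06334120438317888, 'rvec': array([ 0.79404417, -2.51204165,  1.20046423]), 'tvec': array([0.43615461, 0.23586259, 0.67262974])}
{'intrinsics': array([[403.92369466,   0.        , 321.35128077],
       [  0.        , 403.92369466, 193.04575833],
       [  0.        ,   0.        ,   1.        ]]), 'k1': -0.07515314532152387, 'rvec': array([ 2.18329422, -2.17160533,  0.0775078 ]), 'tvec': array([-0.01312482,  0.5134968 ,  1.02723091])}
```

View pics/side0.png

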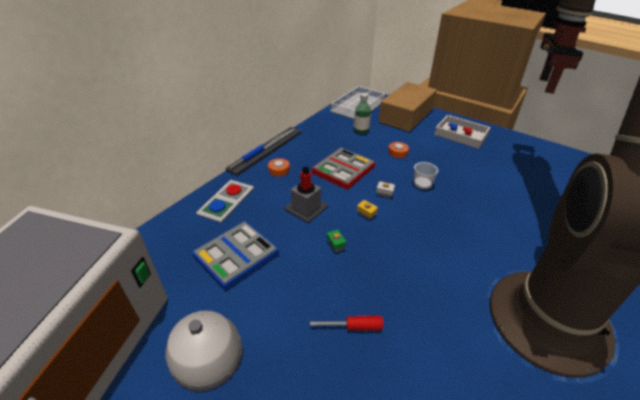

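View pics/top0.png

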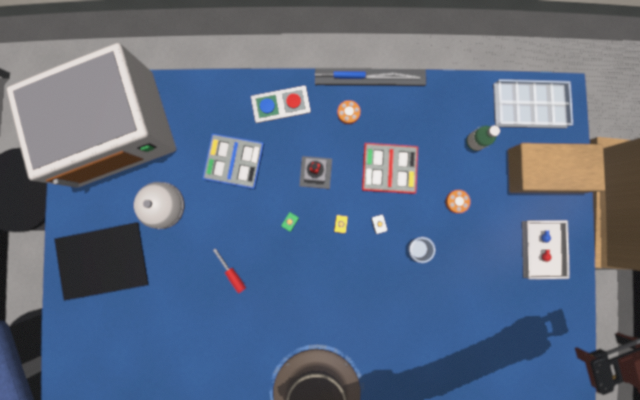

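The side view has the red disc at (234,189) and the blue at (217,206). In the top view, green (290,221), yellow (341,224) and white (380,224) modules lie between the robot and the docks. No black module is seen. I'll zoom in and measure.

```bash
cat > h.py <<'E'
from bench import *
import numpy as np, cv2
C={n:calibration(n) for n in("side","top")}
def ray(n,uv):
    c=C[n];K=c["intrinsics"];R,_=cv2.Rodrigues(c["rvec"])
    d=np.array([(uv[0]-K[0,2])/K[0,0],(uv[1]-K[1,2])/K[1,1]])
    x=d.copy()
    for _ in range(30): x=d/(1+c["k1"]*(x@x))
    t=np.asarray(c["tvec"]).ravel()
    return -R.T@t, R.T@np.array([x[0],x[1],1])
def at(n,uv,z):
    o,d=ray(n,np.array(uv,float)); s=(z-o[2])/d[2]; return o+s*d
def px(n,P):
    c=C[n];K=c["intrinsics"];P=np.atleast_2d(np.array(P,float))
    R,_=cv2.Rodrigues(c["rvec"]);q=P@R.T+np.asarray(c["tvec"]).ravel()
    x=q[:,:2]/q[:,2:];r=(x**2).sum(1,keepdims=True);x=x*(1+c["k1"]*r)
    return x*[K[0,0],K[1,1]]+[K[0,2],K[1,2]]
def crop(im,x0,y0,x1,y1,f,name):
    cv2.imwrite(name,cv2.resize(im[y0:y1,x0:x1,::-1],None,fx=f,fy=f,interpolation=cv2.INTER_CUBIC))
E
python3 - <<'E'
from h import *
im=camera("top"); crop(im,195,75,435,255,3.3,"pics/topz.png")
np.save("top0.npy",im)
for th in ["module_white","module_yellow","module_green","module_black","disc_red","disc_blue","green_pad","stand","probe"]:
    for d in outline_of(th,"top")[:2]:
        m=d["region"];ys,xs=np.nonzero(m)
        r=cv2.minAreaRect(np.c_[xs,ys].astype(np.float32))
        print(th,round(d["score"],2),np.round(d["xy"],1),m.sum(),np.round(r[0],1),np.round(r[1],1),round(r[2],1), np.round(at("top",d["xy"],0.028),4))
im=camera("side"); crop(im,180,100,420,290,3.3,"pics/sidez.png")
E
```

```text
module_white 0.61 [377.3 225.5] 173 [379.6 223.9] [15.5 11.4] 76.0 [ 0.4303 -0.1541  0.028 ]
module_yellow 0.68 [341.4 227.3] 179 [340.7 224.7] [10.9 17. ] 8.1 [ 0.4253 -0.0622  0.028 ]
module_yellow 0.65 [156.9 205.5] 1829 [159.6 204.8] [47.4 47.4] 26.6 [0.4782 0.4185 0.028 ]
module_green 0.69 [287.5 220.4] 177 [289.3 222. ] [11.1 16.4] 33.7 [0.4422 0.076  0.028 ]
module_black 0.74 [457.2 198.9] 402 [457.  201.5] [21.9 21.9] 45.0 [ 0.4995 -0.3619  0.028 ]
module_black 0.36 [318.1 177. ] 703 [315.5 172.1] [30.6 31.4] 3.4 [ 0.5545 -0.0018  0.028 ]
disc_blue 0.45 [268.3 105.4] 179 [267. 106.] [14. 14.] 90.0 [0.7439 0.1306 0.028 ]
green_pad 0.75 [278.2 107.2] 1198 [280.  103.6] [27.9 56. ] 79.3 [0.739  0.1044 0.028 ]
green_pad 0.57 [234.  162.7] 2494 [233.1 161.1] [54.4 47.4] 10.1 [0.5911 0.2175 0.028 ]
stand 0.78 [317.2 179.7] 630 [315.5 172.5] [30.2 30.1] 4.8 [5.474e-01 5.000e-04 2.800e-02]
probe 0.48 [315.1 168. ] 231 [315. 169.] [16. 16.] 90.0 [0.5779 0.0061 0.028 ]
```

View pics/topz.png

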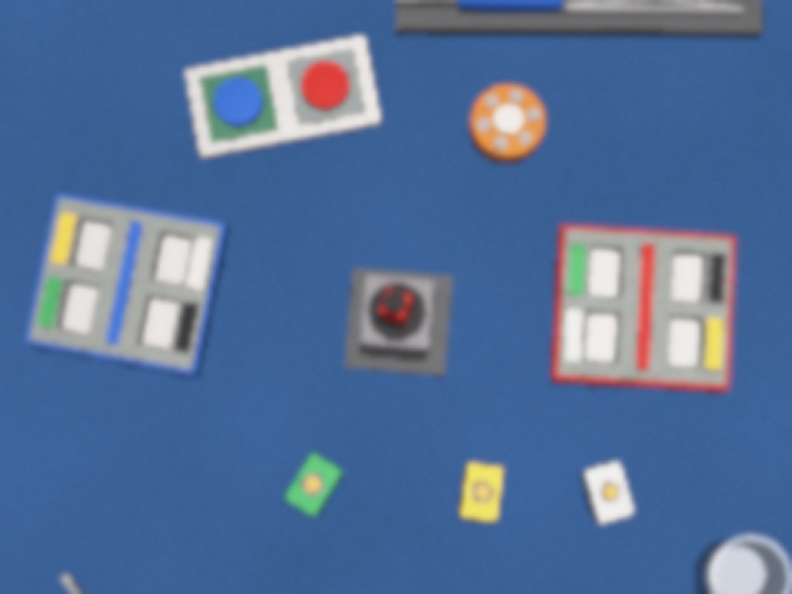

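View pics/sidez.png

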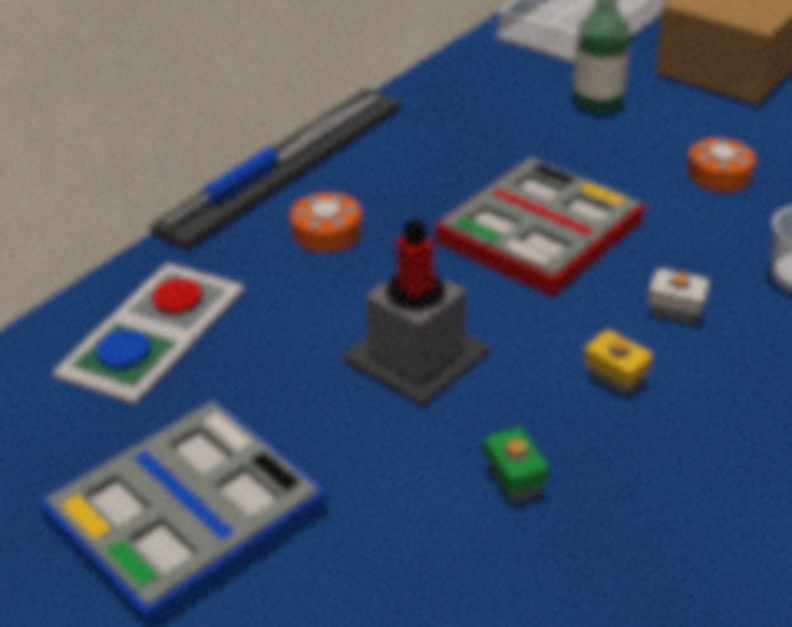

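The blue disc is on the green pad, so the blue dock is live. Next: measure the dock and module poses precisely, and check for a black module on the dark mat.

```bash
python3 - <<'E'
import bench; print([n for n in dir(bench) if n[0]!='_'])
from h import *
for n in C: print(n, np.round(ray(n,(320,200))[0],3))
im=np.load("top0.npy")
c=im[215:310,45:160].astype(int); 
cv2.imwrite("pics/mat.png",cv2.resize(np.clip(c*4,0,255).astype(np.uint8)[:,:,::-1],None,fx=5,fy=5))
c=im[:,:]; 
def ortho(im,cam,z,x0,x1,y0,y1,mm):
    # rows: x decreasing ; cols: y decreasing (as top view)
    xs=np.arange(x1,x0,-mm);ys=np.arange(y1,y0,-mm)
    X,Y=np.meshgrid(xs,ys,indexing='ij')
    p=px(cam,np.c_[X.ravel(),Y.ravel(),np.full(X.size,z)]).astype(np.float32)
    return cv2.remap(im,p[:,0].reshape(X.shape),p[:,1].reshape(X.shape),cv2.INTER_CUBIC)
o=ortho(im,"top",0.022,0.49,0.69,0.12,0.32,0.0005)
cv2.imwrite("pics/dockortho.png",cv2.resize(o[:,:,::-1],None,fx=1.4,fy=1.4))
side=camera("side")
o=ortho(side,"side",0.022,0.49,0.69,0.12,0.32,0.0005)
cv2.imwrite("pics/dockortho_s.png",cv2.resize(o[:,:,::-1],None,fx=1.4,fy=1.4))
np.save("side0.npy",side)
E
```

```text
['PlanningError', 'calibration', 'camera', 'hand_in', 'outline_of', 'sense', 'tip_extent']
side [0.152 0.559 0.602]
top [ 0.431 -0.019  1.064]
```

View pics/dockortho.png

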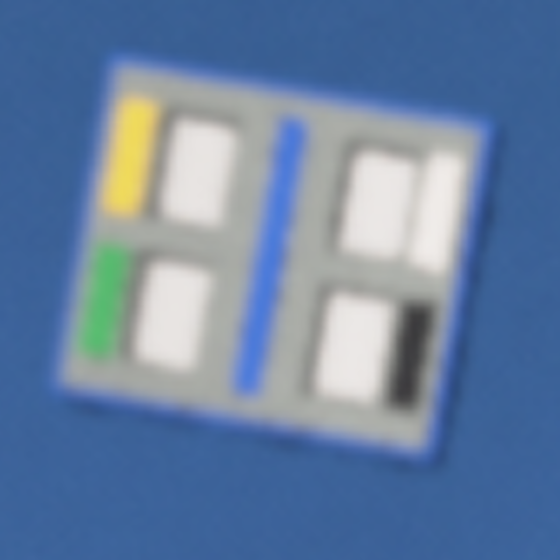

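View pics/dockortho_s.png

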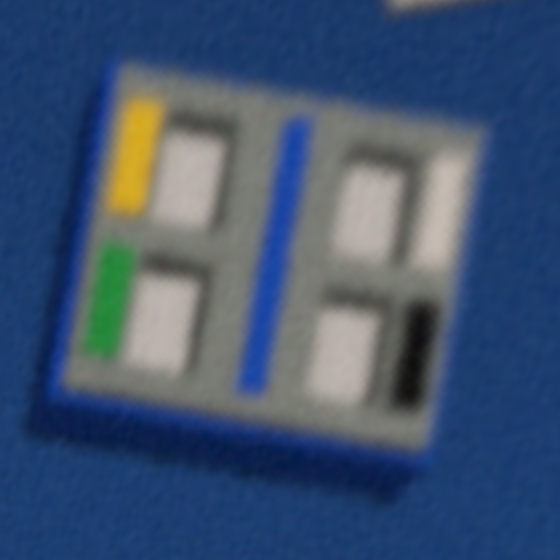

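View pics/mat.png

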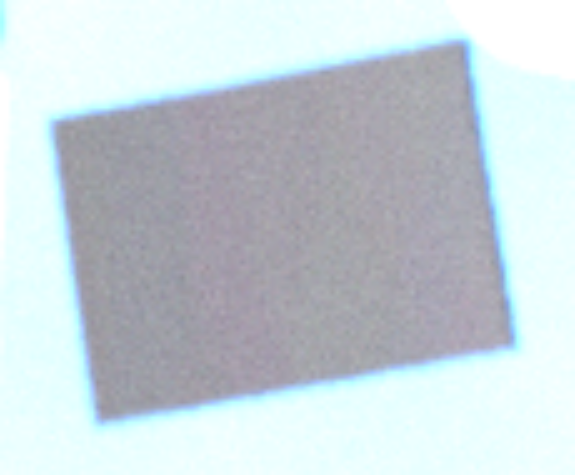

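```bash
cat >> h.py <<'E'
def ortho(im,cam,z,x0,x1,y0,y1,mm):
    xs=np.arange(x1,x0,-mm);ys=np.arange(y1,y0,-mm)
    X,Y=np.meshgrid(xs,ys,indexing='ij')
    p=px(cam,np.c_[X.ravel(),Y.ravel(),np.full(X.size,z)]).astype(np.float32)
    return cv2.remap(im,p[:,0].reshape(X.shape),p[:,1].reshape(X.shape),cv2.INTER_CUBIC)
def rectfit(mask,x1,y1,mm,amin=0):
    """largest blob -> centre (x,y), long,short mm, angle of long axis from +x (deg, ccw)"""
    cs,_=cv2.findContours(mask.astype(np.uint8),cv2.RETR_EXTERNAL,cv2.CHAIN_APPROX_NONE)
    if not cs: return None
    c=max(cs,key=cv2.contourArea)
    P=np.c_[x1-c[:,0,1]*mm, y1-c[:,0,0]*mm].astype(np.float32)*1000
    (cx,cy),(w,h),a=cv2.minAreaRect(P)
    if h>w: w,h,a=h,w,a+90
    a=(a+90)%180-90
    M=cv2.moments(c); 
    return np.round([cx,cy,w,h,a,x1*1000-M['m01']/M['m00']*mm*1000,y1*1000-M['m10']/M['m00']*mm*1000, cv2.contourArea(c)*mm*mm*1e6],1)
def colmask(o,name):
    hsv=cv2.cvtColor(o,cv2.COLOR_RGB2HSV).astype(int);H,S,V=hsv[...,0],hsv[...,1],hsv[...,2]
    if name=="yellow": return (H>15)&(H<35)&(S>110)&(V>100)
    if name=="green": return (H>40)&(H<80)&(S>80)&(V>60)
    if name=="white": return (S<60)&(V>120)
    if name=="notblue": return ~((H>100)&(H<125)&(S>90))
def modules(cams=("top","side"),near=None,z=0.028,ims=None,boxes=None):
    boxes=boxes or dict(white=(.33,.49,-.27,-.11),yellow=(.33,.49,-.11,-.01),green=(.33,.49,.0,.2))
    out={}
    for cam in cams:
        im=camera(cam) if ims is None else ims[cam]
        for k,(x0,x1,y0,y1) in boxes.items():
            o=ortho(im,cam,z,x0,x1,y0,y1,.0005)
            out[k,cam]=rectfit(colmask(o,k),x1,y1,.0005); print(k,cam,out[k,cam])
    return out
E
python3 - <<'E'
from h import *
import bench
print(tip_extent if not callable(tip_extent) else tip_extent())
ims={"top":np.load("top0.npy"),"side":np.load("side0.npy")}
modules(ims=ims)
for cam in ims:
    o=ortho(ims[cam],cam,.022,.49,.69,.12,.32,.0005)
    m=colmask(o,"notblue")
    if cam=="side": m[:60,180:]=0
    print("dock",cam,rectfit(m,.69,.32,.0005))
E
```

```text
0.008
white top [ 369.8 -251.5   63.5   37.     0.   369.7 -254.2 1866.9]
yellow top [ 434.1  -59.7   40.9   27.4   -8.1  434.1  -59.6 1039.5]
green top [ 439.5   70.5   42.    28.6  -31.3  439.4   70.6 1119.1]
white side [ 365.8 -243.8   68.4   42.9  -72.6  365.2 -240.5 2064. ]
yellow side [ 432.9  -54.9   47.    38.9   -6.5  432.5  -55.6 1582.1]
green side [ 435.7   75.3   52.5   31.2  -31.5  436.4   75.2 1456. ]
dock top [  598.4   223.8   134.8   118.2    79.7   598.4   223.5 15589.8]
dock side [  598.3   222.6   133.1   119.1    79.5   598.1   222.6 15465.1]
```

```bash
python3 - <<'E'
from h import *
ims={"top":np.load("top0.npy"),"side":np.load("side0.npy")}
modules(ims=ims,boxes=dict(white=(.39,.475,-.195,-.12)))
# stand / probe: flange z=.0670, knob top z=.121
for cam in ims:
    o=ortho(ims[cam],cam,.062,.5,.62,-.06,.06,.0005); cv2.imwrite(f"pics/stand_{cam}.png",cv2.resize(o[:,:,::-1],None,fx=2,fy=2))
E
```

```text
white top [ 434.7 -158.6   46.4   33.4   15.9  434.7 -158.6 1436.6]
white side [ 434.3 -158.3   45.1   35.6   16.1  433.9 -157.  1225.6]
```

View pics/stand_top.png

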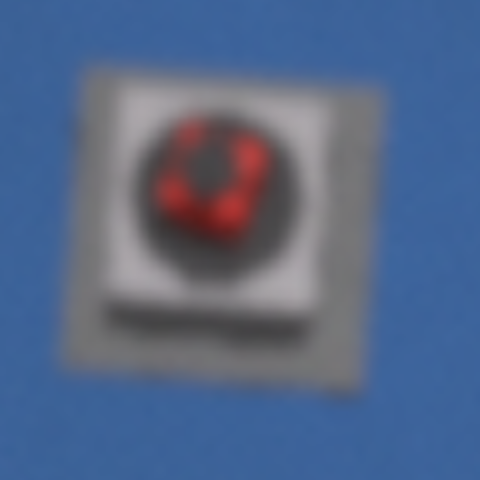

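View pics/stand_side.png

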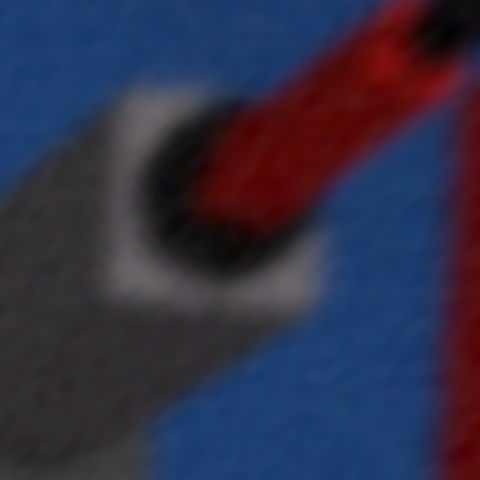

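Dock centre is about (0.598, 0.223) with yaw −10.4°. The white module is at (0.4347, −0.1585) with yaw 16°. First I move above white.

Request:
servo_tool:
  motion:
    - [0, 0.9, -0.85, 0, 0.7]
    - [0, 0.95, -0.9, 0, 0.7]
    - [0, 0.95, -0.9, 0, 0.7]
    - [0, 0.95, -0.9, 0, 0.7]
    - [0, 0.95, -0.9, 0, 0.7]
    - [0, 0.95, -0.9, 0, 0.7]
    - [0, 0.95, -0.9, 0, 0.7]
    - [0, 0.95, -0.9, 0, 0.7]
    - [0, 0.95, -0.9, 0, 0.7]
    - [0, 0.95, -0.9, 0, 0.7]
    - [0, 0.95, -0.9, 0, 0.7]
    - [0, 0.95, -0.9, 0, 0.7]
    - [0, 0.95, -0.9, 0, 0.7]
    - [0, 0.95, -0.9, 0, 0.7]
    - [0, 0.95, -0.9, 0, 0.7]

```text
t: 1.95
tcp_pos: [0.4289, -0.1648, 0.2303]
ee_rot: [[0.002, 0.962, 0.271], [-0.009, 0.271, -0.962], [-1.0, -0.0, 0.009]]
ft_force: [0.5, 0.4, -0.4]
width: 0.0616
```

```bash
cat >> h.py <<'E'
def go(p,yaw=None):
    s=sense();R=s["ee_rot"];d=np.array(p)-s["tcp_pos"]
    y=np.degrees(np.arctan2(R[1,1],R[0,1]))
    turn=0 if yaw is None else -((yaw-y+90)%180-90)
    u=R.T@d/0.025
    print("tcp",np.round(s["tcp_pos"],4),"yaw",round(y,2),"units",np.round(u,2),"turn",round(turn/6,2),"tilt",np.round(R[:2,0],4),"F",np.round(s["ft_force"],1),"w",round(s["width"],4),"t",round(s["t"],2))
E
python3 -c "
from h import *
go([.4347,-.1585,.06],15.9)
modules(cams=('side',),boxes=dict(white=(.39,.475,-.195,-.12)))"
```

```text
tcp [ 0.4289 -0.1648  0.2303] yaw 15.75 units [ 6.81  0.29 -0.24] turn -0.03 tilt [ 0.0022 -0.0089] F [ 0.5  0.4 -0.4] w 0.0616 t 1.95
white side [ 447.3 -154.2   35.9   17.6  -71.6  447.5 -154.   523. ]
```

Request:
servo_tool:
  motion:
    - [0.6, 0.29, -0.24, 0, 0.7]
    - [0.9, 0, 0, 0, 0.7]
    - [0.9, 0, 0, 0, 0.7]
    - [0.9, 0, 0, 0, 0.7]
    - [0.9, 0, 0, 0, 0.7]
    - [0.9, 0, 0, 0, 0.7]
    - [0.9, 0, 0, 0, 0.7]
    - [0.4, 0, 0, 0, 0.7]
    - [0, 0, 0, 0, 0.7]

```text
t: 2.75
tcp_pos: [0.4448, -0.148, 0.0677]
ee_rot: [[0.016, 0.958, 0.288], [-0.008, 0.288, -0.958], [-1.0, 0.012, 0.012]]
ft_force: [0.3, 0.3, -0.8]
width: 0.0613
```

```bash
python3 -c "
from h import *
go([.4347,-.1585,.024],15.9)
im=camera('side');crop(im,320,150,460,240,5,'pics/w1.png')"
```

```text
tcp [ 0.4448 -0.148   0.0677] yaw 16.75 units [ 1.74 -0.53  0.26] turn 0.14 tilt [ 0.0155 -0.0083] F [ 0.3  0.3 -0.8] w 0.0613 t 2.75
```

View pics/w1.png

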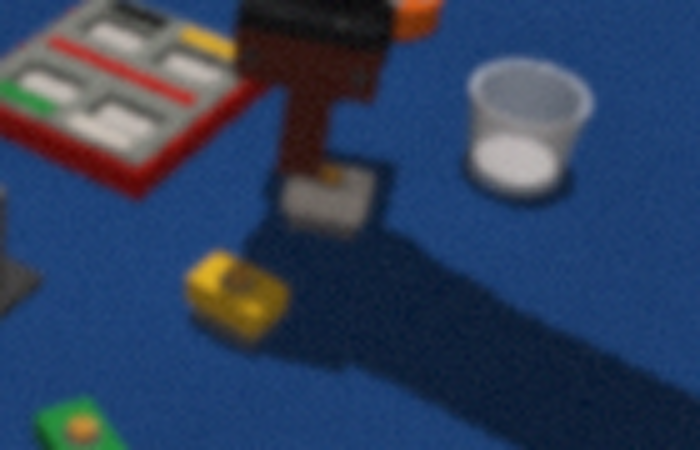

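Request:
servo_tool:
  motion:
    - [0.2, -0.4, 0.2, 0.1, 0.7]
    - [0.2, -0.13, 0.06, 0, 0.7]
    - [0, 0, 0, 0, 0.7]
    - [0, 0, 0, 0, 0.7]

```text
t: 3.13
tcp_pos: [0.4345, -0.1605, 0.06]
ee_rot: [[0.02, 0.961, 0.276], [-0.01, 0.276, -0.961], [-1.0, 0.016, 0.015]]
ft_force: [0.1, 0.2, -1.2]
width: 0.0615
```

```bash
python3 -c "
from h import *
go([.4347,-.1585,.024],15.9)"
```

```text
tcp [ 0.4345 -0.1605  0.06  ] yaw 16.03 units [ 1.44  0.01 -0.1 ] turn 0.02 tilt [ 0.0195 -0.0103] F [ 0.1  0.2 -1.2] w 0.0615 t 3.13
```

Request:
servo_tool:
  motion:
    - [0, 0, 0, 0, 0.7]
    - [0, 0, 0, 0, 0.7]
    - [0, 0, 0, 0, 0.7]
    - [0, 0, 0, 0, 0.7]

```text
t: 3.47
tcp_pos: [0.4356, -0.1612, 0.0618]
ee_rot: [[0.023, 0.961, 0.275], [-0.012, 0.275, -0.961], [-1.0, 0.019, 0.017]]
ft_force: [-0.4, -0.4, -1.4]
width: 0.0612
```

```bash
python3 -c "
from h import *
go([.4347,-.1585,.024],15.9)"
```

```text
tcp [ 0.4356 -0.1612  0.0618] yaw 15.98 units [ 1.51 -0.03 -0.14] turn 0.01 tilt [ 0.0228 -0.0116] F [-0.4 -0.4 -1.4] w 0.0612 t 3.47
```

```bash
python3 -c "
from h import *
s=sense();print(s['t'],s['joint_pos'].round(5),s['joint_vel'].round(4),s['effort'].round(2),s['tcp_pos'].round(5))
camera('side');s=sense();print(s['t'],s['joint_pos'].round(5),s['joint_vel'].round(4),s['effort'].round(2),s['tcp_pos'].round(5))
for i in range(4): camera('side')
s=sense();print(s['t'],s['joint_pos'].round(5),s['joint_vel'].round(4),s['effort'].round(2),s['tcp_pos'].round(5), s['ee_rot'][:,0].round(4))"
```

```text
3.4667 [ 0.50362  0.38675 -0.30996  2.14168  0.21184  0.6156  -1.24762] [-0.0001 -0.0068 -0.0013 -0.0032 -0.001  -0.001   0.0024] [ 7.000e-02 -4.601e+01 -2.350e+00 -1.897e+01  2.000e-02 -1.700e-01
 -0.000e+00] [ 0.43561 -0.16122  0.06181]
3.5167 [ 0.50356  0.38674 -0.30999  2.14161  0.2119   0.6156  -1.24768] [-0.0022  0.0036  0.0018  0.0023  0.0007 -0.0001 -0.0001] [ 8.000e-02 -4.589e+01 -2.330e+00 -1.885e+01  2.000e-02 -1.500e-01
 -0.000e+00] [ 0.43567 -0.1612   0.06183]
3.7167 [ 0.50355  0.38725 -0.30985  2.14196  0.21191  0.61555 -1.24764] [-0.0009  0.0009  0.0002 -0.0003 -0.0008  0.0001  0.0014] [ 0.00e+00 -4.61e+01 -2.40e+00 -1.90e+01  1.00e-02 -1.70e-01 -0.00e+00] [ 0.43533 -0.16115  0.0615 ] [ 0.0221 -0.0114 -0.9997]
```

Request:
servo_tool:
  motion:
    - [0, 0, 0, 0, 0.7]

```text
t: 3.8
tcp_pos: [0.4353, -0.1611, 0.0615]
ee_rot: [[0.022, 0.961, 0.275], [-0.011, 0.276, -0.961], [-1.0, 0.018, 0.017]]
ft_force: [-0.2, -0.6, -0.4]
width: 0.0616
```

```bash
python3 -c "
from h import *
s=sense();print(s['t'],s['joint_pos'].round(5),s['joint_vel'].round(4),s['effort'].round(2),s['tcp_pos'].round(5))
for i in range(4): camera('side')
s=sense();print(s['t'],s['joint_pos'].round(5),s['joint_vel'].round(4),s['effort'].round(2),s['tcp_pos'].round(5), s['ee_rot'][:,0].round(4))"
```

```text
3.8 [ 0.50343  0.38731 -0.3099   2.14194  0.21196  0.6156  -1.24766] [-0.0016 -0.0011 -0.0017 -0.0002 -0.0006  0.0004  0.0002] [ 0.000e+00 -4.607e+01 -2.400e+00 -1.899e+01  1.000e-02 -1.700e-01
 -0.000e+00] [ 0.43534 -0.16108  0.06148]
4.0 [ 0.50349  0.38734 -0.30991  2.14194  0.21191  0.61554 -1.24766] [-0.0002  0.0001  0.0001  0.0005  0.0003  0.0022  0.0007] [-1.000e-02 -4.603e+01 -2.400e+00 -1.897e+01  1.000e-02 -1.700e-01
 -0.000e+00] [ 0.43534 -0.16109  0.06146] [ 0.0221 -0.0113 -0.9997]
```

Request:
servo_tool:
  motion:
    - [0.5, 0, -0.1, 0, 0.7]
    - [0.6, 0, 0, 0, 0.7]
    - [0.4, 0, 0, 0, 0.7]

```text
t: 4.25
tcp_pos: [0.4375, -0.1599, 0.0249]
ee_rot: [[0.027, 0.961, 0.274], [-0.013, 0.275, -0.961], [-1.0, 0.022, 0.02]]
ft_force: [-0.1, -0.2, -0.2]
width: 0.0615
```

```bash
python3 -c "
from h import *
for i in range(3): im=camera('side')
go([.4347,-.1585,.024],15.9)"
```

```text
tcp [ 0.437  -0.1596  0.0251] yaw 15.97 units [ 0.04 -0.08 -0.07] turn 0.01 tilt [ 0.0252 -0.0125] F [ 0.5 -0.5  0.2] w 0.0613 t 4.4
```

Request:
servo_tool:
  motion:
    - [0.04, -0.08, -0.05, 0, 0.7]
    - [0, 0, 0, 0, 0]
    - [0, 0, 0, 0, 0]
    - [0, 0, 0, 0, 0]
    - [0, 0, 0, 0, 0]
    - [0, 0, 0, 0, 0]
    - [0, 0, 0, 0, 0]

```text
t: 4.98
tcp_pos: [0.4358, -0.1595, 0.0264]
ee_rot: [[0.028, 0.961, 0.274], [-0.014, 0.275, -0.961], [-1.0, 0.023, 0.021]]
ft_force: [-0.5, -0.1, -0.8]
width: 0.0279
```

```bash
python3 -c "
from h import *
for i in range(3): im=camera('side')
go([.4347,-.1585,.024],15.9)"
```

```text
tcp [ 0.4358 -0.1594  0.0263] yaw 15.96 units [ 0.09 -0.03 -0.05] turn 0.01 tilt [ 0.028  -0.0137] F [-1.1  0.5  2.8] w 0.0272 t 5.13
```

Request:
servo_tool:
  motion:
    - [-0.4, 0, 0, 0, 0]
    - [-0.9, 0, 0, 0, 0]
    - [-1, 0, 0, 0, 0]
    - [-1, 0, 0, 0, 0]
    - [-1, 0, 0, 0, 0]
    - [-1, 0, 0, 0, 0]
    - [-1, 0, 0, 0, 0]
    - [-0.6, 0, 0, 0, 0]

```text
t: 5.8
tcp_pos: [0.4268, -0.1545, 0.2064]
ee_rot: [[0.018, 0.961, 0.277], [-0.008, 0.278, -0.961], [-1.0, 0.015, 0.013]]
ft_force: [0.3, 0.1, -0.6]
width: 0.0277
```

```bash
python3 -c "
from h import *
for i in range(5): im=camera('side')
go([.618,.186,.2],-10.4)"
```

```text
tcp [ 0.4257 -0.1545  0.2026] yaw 16.09 units [  0.12  11.16 -10.96] turn 4.42 tilt [ 0.015  -0.0075] F [-0.3  0.6 -1.8] w 0.0278 t 6.05
```

Request:
servo_tool:
  motion:
    - [0, 0.5, -0.5, 0, 0]
    - [0, 0.95, -0.95, 0, 0]
    - [0, 0.95, -0.95, 0, 0]
    - [0, 0.95, -0.95, 0, 0]
    - [0, 0.95, -0.95, 0, 0]
    - [0, 0.95, -0.95, 0, 0]
    - [0, 0.95, -0.95, 0, 0]
    - [0, 0.95, -0.95, 0, 0]
    - [0, 0.95, -0.95, 0, 0]
    - [0, 0.95, -0.95, 0, 0]
    - [0, 0.95, -0.95, 0, 0]
    - [0, 0.5, -0.5, 0, 0]

```text
t: 7.05
tcp_pos: [0.6017, 0.1778, 0.1795]
ee_rot: [[-0.02, 0.964, 0.265], [-0.009, 0.265, -0.964], [-1.0, -0.022, 0.003]]
ft_force: [0.4, -0.0, -0.6]
width: 0.0276
```

Request:
servo_tool:
  motion:
    - [0, 0, 0, 0.8, 0]
    - [0, 0, 0, 0.9, 0]
    - [0, 0, 0, 0.9, 0]
    - [0, 0, 0, 0.9, 0]
    - [0, 0, 0, 0.8, 0]

```text
t: 7.47
tcp_pos: [0.5971, 0.1859, 0.1666]
ee_rot: [[-0.039, 0.982, -0.185], [-0.008, -0.186, -0.983], [-0.999, -0.037, 0.015]]
ft_force: [-0.0, 0.4, -0.2]
width: 0.0278
```

```bash
python3 -c "
from h import *
for i in range(5): im=camera('side')
go([.618,.186,.2],-10.4);print(sense()['joint_pos'].round(2))
crop(im,140,90,340,300,3,'pics/w2.png')"
```

```text
tcp [0.5979 0.1856 0.1682] yaw -10.31 units [-1.3   0.74 -0.14] turn 0.01 tilt [-0.037  -0.0079] F [ 0.1  0.5 -1.1] w 0.0276 t 7.72
[-0.12  0.52 -0.37  1.61  0.19  1.09 -2.29]
```

View pics/w2.png

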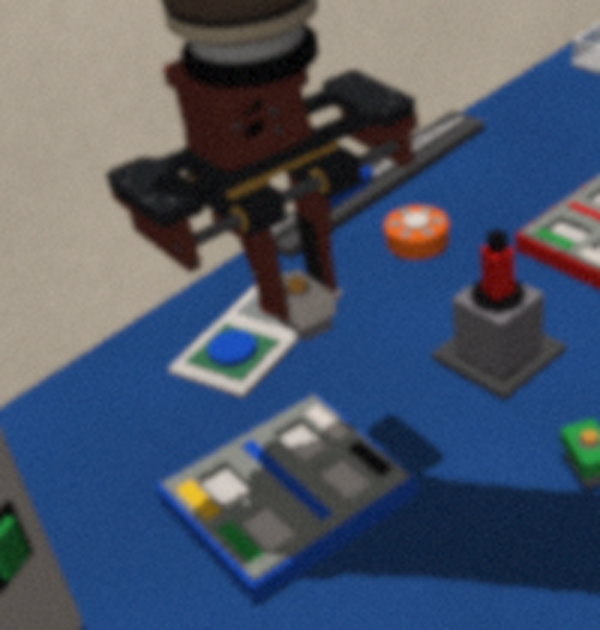

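Request:
servo_tool:
  motion:
    - [0.6, -0.9, 0.2, 0, 0]
    - [0.6, -1, 0.2, 0, 0]
    - [0.6, -1, 0.2, 0, 0]
    - [0.6, -1, 0.2, 0, 0]
    - [0, 0, 0, 0, 0]

```text
t: 8.13
tcp_pos: [0.4937, 0.1815, 0.109]
ee_rot: [[-0.035, 0.985, -0.169], [-0.007, -0.169, -0.986], [-0.999, -0.034, 0.012]]
ft_force: [-0.3, 0.4, -1.9]
width: 0.028
```

```bash
python3 -c "
from h import *
go([.618,.186,.1],-10.4)
for i in range(5): im=camera('side')
go([.618,.186,.1],-10.4)"
```

```text
tcp [0.4937 0.1815 0.109 ] yaw -9.76 units [ 0.18  4.88 -1.02] turn 0.11 tilt [-0.0353 -0.0066] F [-0.3  0.4 -1.9] w 0.028 t 8.13
tcp [0.5016 0.1827 0.1125] yaw -10.02 units [ 0.38  4.57 -0.94] turn 0.06 tilt [-0.0263 -0.0031] F [-0.8 -0.4 -0. ] w 0.0279 t 8.38
```

```bash
cat > st.py <<'E'
from h import *
import sys
for i in range(int(sys.argv[1]) if len(sys.argv)>1 else 4): camera('side')
E
cat > g.py <<'E'
from h import *
import sys
a=[float(v) for v in sys.argv[1:]]
for i in range(4): camera('side')
go(a[:3],a[3])
E
```

Request:
servo_tool:
  motion:
    - [0, 1, -0.2, 0, 0]

```text
t: 8.47
tcp_pos: [0.5248, 0.1838, 0.1123]
ee_rot: [[-0.028, 0.985, -0.171], [-0.003, -0.171, -0.985], [-1.0, -0.027, 0.008]]
ft_force: [-0.2, 0.8, -1.3]
width: 0.0279
```

```bash
python3 g.py .618 .186 .1 -10.4
```

```text
tcp [0.5282 0.1832 0.1119] yaw -10.07 units [ 0.38  3.53 -0.74] turn 0.05 tilt [-0.0257 -0.0025] F [-0.5 -1.  -0.3] w 0.0277 t 8.67
```

Request:
servo_tool:
  motion:
    - [0, 1, -0.2, 0, 0]

```text
t: 8.75
tcp_pos: [0.55, 0.1845, 0.1112]
ee_rot: [[-0.029, 0.985, -0.172], [-0.003, -0.172, -0.985], [-1.0, -0.028, 0.008]]
ft_force: [-0.2, 1.2, -2.2]
width: 0.0278
```

```bash
python3 g.py .618 .186 .1 -10.4
```

```text
tcp [0.5535 0.1838 0.1111] yaw -10.09 units [ 0.37  2.53 -0.54] turn 0.05 tilt [-0.0263 -0.0024] F [-0.6 -0.3 -0.8] w 0.0276 t 8.95
```

Request:
servo_tool:
  motion:
    - [0, 1, -0.25, 0, 0]

```text
t: 9.03
tcp_pos: [0.5749, 0.1861, 0.1103]
ee_rot: [[-0.03, 0.985, -0.172], [-0.003, -0.172, -0.985], [-1.0, -0.029, 0.009]]
ft_force: [0.4, 1.0, -1.2]
width: 0.0277
```

```bash
python3 st.py
```

Request:
servo_tool:
  motion:
    - [0, 1, -0.2, 0.05, 0]

```text
t: 9.32
tcp_pos: [0.5994, 0.1872, 0.1095]
ee_rot: [[-0.031, 0.984, -0.177], [-0.003, -0.177, -0.984], [-1.0, -0.03, 0.009]]
ft_force: [-0.1, 0.7, -1.9]
width: 0.0276
```

```bash
python3 st.py
```

Request:
servo_tool:
  motion:
    - [0, 0.5, -0.1, 0, 0]

```text
t: 9.6
tcp_pos: [0.6128, 0.1872, 0.109]
ee_rot: [[-0.031, 0.984, -0.178], [-0.003, -0.178, -0.984], [-1.0, -0.03, 0.008]]
ft_force: [-0.4, 0.3, -0.5]
width: 0.0275
```

```bash
python3 g.py .618 .186 .07 -10.4; python3 -c "
from h import *
im=camera('side');crop(im,180,190,300,300,5,'pics/w3s.png')
im=camera('top');crop(im,190,120,280,200,6,'pics/w3t.png')"
```

```text
tcp [0.6147 0.1866 0.1088] yaw -10.35 units [ 1.55  0.18 -0.01] turn 0.01 tilt [-0.029  -0.0026] F [-0.4 -0.  -0.5] w 0.0277 t 9.8
```

View pics/w3s.png

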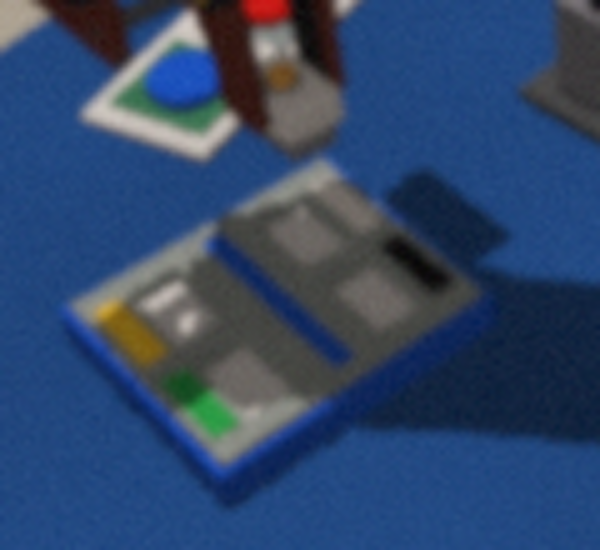

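View pics/w3t.png

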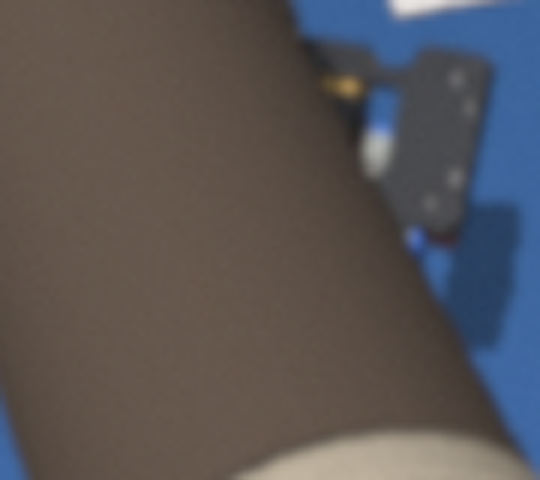

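Request:
servo_tool:
  motion:
    - [0.7, 0.2, 0, 0, 0]
    - [0.7, 0, 0, 0, 0]
    - [0, 0, 0, 0, 0]

```text
t: 10.15
tcp_pos: [0.6178, 0.1863, 0.0747]
ee_rot: [[-0.027, 0.984, -0.178], [-0.002, -0.179, -0.984], [-1.0, -0.026, 0.007]]
ft_force: [-0.2, -0.9, -1.3]
width: 0.0278
```

```bash
python3 g.py .6195 .1857 .06 -10.4; python3 -c "
from h import *
im=camera('side');crop(im,180,170,300,280,5,'pics/w4s.png')"
```

```text
tcp [0.6202 0.1871 0.0784] yaw -10.3 units [ 0.74 -0.    0.06] turn 0.02 tilt [-0.0216 -0.0001] F [-0.1  0.4 -0.5] w 0.0274 t 10.35
```

View pics/w4s.png

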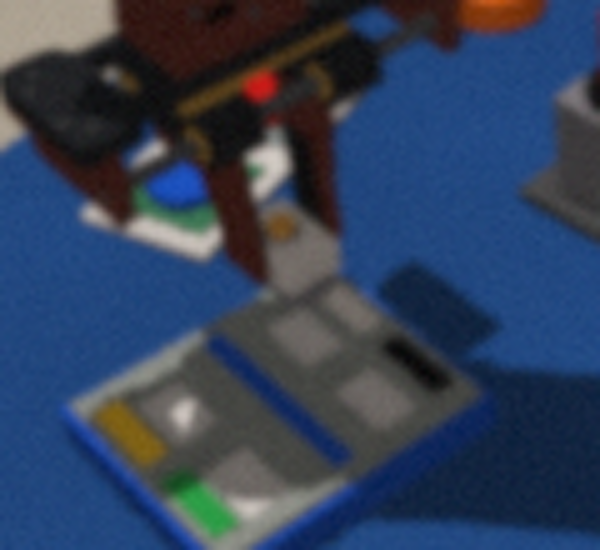

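Request:
servo_tool:
  motion:
    - [0.7, 0, 0.06, 0.02, 0]
    - [0, 0, 0, 0, 0]

```text
t: 10.57
tcp_pos: [0.6209, 0.1861, 0.0632]
ee_rot: [[-0.018, 0.983, -0.181], [0.001, -0.181, -0.983], [-1.0, -0.018, 0.002]]
ft_force: [-1.0, -1.0, -1.1]
width: 0.0277
```

```bash
python3 g.py .6195 .1857 .06 -10.4; python3 -c "
from h import *
im=camera('side');crop(im,180,170,300,280,5,'pics/w5s.png')"
```

```text
tcp [0.6229 0.1874 0.0661] yaw -10.41 units [ 0.25 -0.12  0.09] turn -0.0 tilt [-0.0135  0.0029] F [ 0.2  0.2 -0.6] w 0.0276 t 10.77
```

View pics/w5s.png

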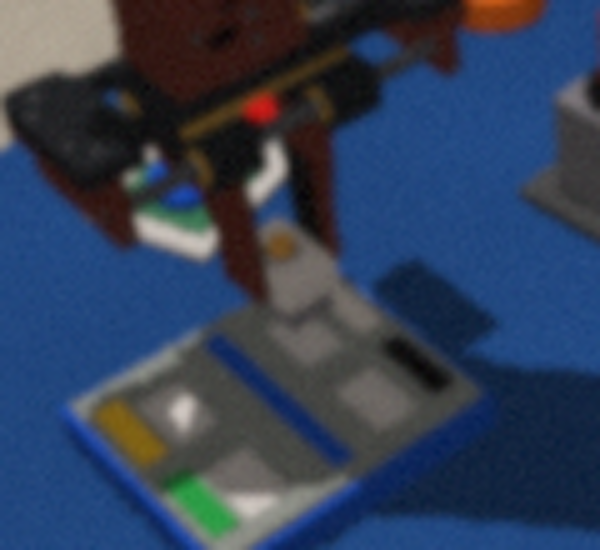

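Request:
servo_tool:
  motion:
    - [-1, 0, 0, 0, 0]

```text
t: 10.9
tcp_pos: [0.6204, 0.1862, 0.0873]
ee_rot: [[-0.021, 0.983, -0.18], [0.001, -0.18, -0.984], [-1.0, -0.02, 0.003]]
ft_force: [-0.9, -0.3, -1.6]
width: 0.0278
```

```bash
python3 st.py
```

Request:
servo_tool:
  motion:
    - [0.9, -0.1, 0.1, 0, 0]
    - [0, 0, 0, 0, 0]

```text
t: 11.27
tcp_pos: [0.6206, 0.1854, 0.0692]
ee_rot: [[-0.011, 0.983, -0.181], [0.003, -0.181, -0.984], [-1.0, -0.011, -0.001]]
ft_force: [-1.0, -1.0, -1.8]
width: 0.0276
```

```bash
python3 g.py .6195 .1857 .06 -10.4
```

```text
tcp [0.6237 0.1872 0.0736] yaw -10.41 units [ 0.54 -0.15  0.09] turn -0.0 tilt [-0.0044  0.0062] F [-0.7  0.4  0.4] w 0.0275 t 11.47
```

Request:
servo_tool:
  motion:
    - [-1, 0, 0, 0, 0]

```text
t: 11.55
tcp_pos: [0.6213, 0.1861, 0.0948]
ee_rot: [[-0.011, 0.984, -0.18], [0.004, -0.18, -0.984], [-1.0, -0.012, -0.002]]
ft_force: [-0.3, -0.5, -1.0]
width: 0.0276
```

```bash
python3 st.py
```

Request:
servo_tool:
  motion:
    - [0.9, -0.1, 0.1, 0, 0]
    - [0, 0, 0, 0, 0]

```text
t: 11.92
tcp_pos: [0.6217, 0.1854, 0.0767]
ee_rot: [[-0.001, 0.984, -0.181], [0.007, -0.181, -0.983], [-1.0, -0.002, -0.007]]
ft_force: [-1.6, -0.8, -1.4]
width: 0.0278
```

```bash
python3 g.py .6195 .1857 .06 -10.4
```

```text
tcp [0.6248 0.1871 0.0811] yaw -10.41 units [ 0.84 -0.2   0.1 ] turn -0.0 tilt [0.005  0.0096] F [-0.1 -0.4 -0.4] w 0.0276 t 12.12
```

Request:
servo_tool:
  motion:
    - [0.9, -0.21, 0.11, 0, 0]

```text
t: 12.2
tcp_pos: [0.6232, 0.1872, 0.0631]
ee_rot: [[0.013, 0.983, -0.181], [0.013, -0.181, -0.983], [-1.0, 0.011, -0.015]]
ft_force: [1.7, 1.2, -0.5]
width: 0.0278
```

```bash
python3 g.py .6193 .1855 .05 -10.4; python3 -c "
from h import *
im=camera('side');crop(im,205,190,285,255,8,'pics/w6s.png')"
```

```text
tcp [0.6191 0.1856 0.0588] yaw -10.4 units [0.35 0.01 0.01] turn 0.0 tilt [0.0043 0.0093] F [ 1.  -0.7 -0. ] w 0.0275 t 12.4
```

View pics/w6s.png

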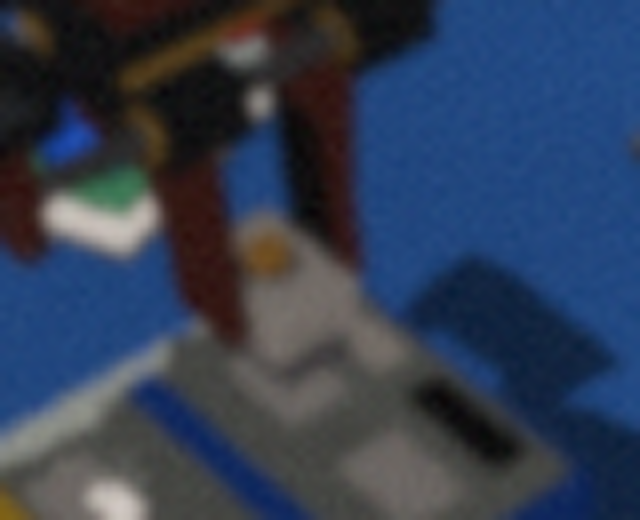

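```bash
python3 -c "
from h import *
print(px('side',[.6183,.1857,.0645]), at('side',(238.4,221.9),.0645), at('side',(238.4,221.9),.0665))
c,s=np.cos(np.radians(-10.4)),np.sin(np.radians(-10.4))
im=camera('side');f=8
v=cv2.resize(im[190:280,180:290,::-1],None,fx=7,fy=7,interpolation=cv2.INTER_CUBIC)
for a,b in((26,-33),(26,33),(-26,33),(-26,-33)):
    P=[]
    for u,w in((19.5,12.5),(19.5,-12.5),(-19.5,-12.5),(-19.5,12.5)):
        X,Y=(a+u)/1000,(b+w)/1000; P.append([.5984+c*X-s*Y,.2232+s*X+c*Y,.022])
    q=(px('side',P)-[180,190])*7
    cv2.polylines(v,[q.astype(np.int32)],True,(0,0,255),1)
cv2.imwrite('pics/ov.png',v)"
```

```text
[[237.56503413 221.35338993]] [0.61562637 0.18588886 0.0645    ] [0.61390147 0.1872778  0.0665    ]
```

View pics/ov.png

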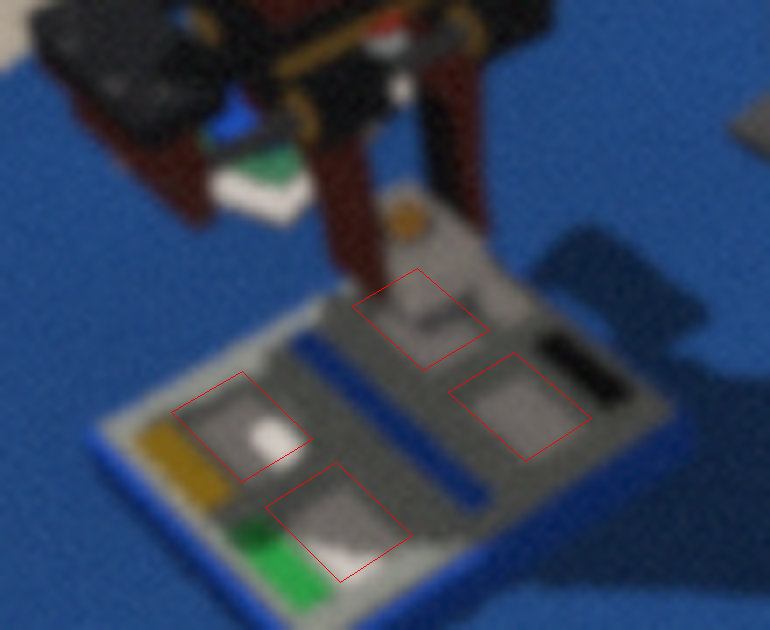

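Request:
servo_tool:
  motion:
    - [0.4, 0, 0, 0, 0]

```text
t: 12.58
tcp_pos: [0.6219, 0.1867, 0.0521]
ee_rot: [[0.01, 0.983, -0.181], [0.011, -0.181, -0.983], [-1.0, 0.008, -0.013]]
ft_force: [0.2, -0.5, -1.3]
width: 0.0278
```

```bash
python3 g.py .6193 .1855 .045 -10.4
```

```text
tcp [0.6199 0.186  0.0494] yaw -10.4 units [ 0.18 -0.02  0.02] turn -0.0 tilt [0.0057 0.0099] F [ 0.6  1.2 -1.2] w 0.0279 t 12.78
```

Request:
servo_tool:
  motion:
    - [0.2, 0, 0, 0, 0]

```text
t: 12.87
tcp_pos: [0.6207, 0.1863, 0.0453]
ee_rot: [[0.007, 0.984, -0.181], [0.01, -0.181, -0.983], [-1.0, 0.005, -0.012]]
ft_force: [0.4, -0.0, -0.2]
width: 0.0276
```

```bash
python3 g.py .6193 .1855 .041 -10.4
```

```text
tcp [0.6198 0.186  0.0442] yaw -10.4 units [ 0.13 -0.02  0.02] turn -0.0 tilt [0.0053 0.0098] F [-0.2  0.1 -0.2] w 0.0278 t 13.07
```

Request:
servo_tool:
  motion:
    - [0.2, 0, 0, 0, 0]

```text
t: 13.15
tcp_pos: [0.6205, 0.1863, 0.0401]
ee_rot: [[0.007, 0.984, -0.181], [0.01, -0.181, -0.983], [-1.0, 0.005, -0.011]]
ft_force: [-1.6, -0.4, 4.1]
width: 0.0276
```

```bash
python3 g.py .6193 .1855 .036 -10.4
```

```text
tcp [0.6198 0.186  0.0391] yaw -10.4 units [ 0.12 -0.02  0.03] turn -0.0 tilt [0.0053 0.0097] F [-0.3 -0.5 -0.7] w 0.0276 t 13.35
```

Request:
servo_tool:
  motion:
    - [0.2, 0, 0, 0, 0]

```text
t: 13.43
tcp_pos: [0.6205, 0.1865, 0.0355]
ee_rot: [[0.007, 0.984, -0.181], [0.01, -0.181, -0.983], [-1.0, 0.005, -0.011]]
ft_force: [-7.0, -6.0, 40.7]
width: 0.0279
```

```bash
python3 g.py .6193 .1855 .036 -10.4
```

```text
tcp [0.6205 0.1865 0.0354] yaw -10.4 units [-0.03 -0.04  0.05] turn 0.0 tilt [0.0069 0.0102] F [-2.2 -1.7  9.3] w 0.0275 t 13.63
```

Request:
servo_tool:
  motion:
    - [0, 0, 0, 0, 0.55]
    - [0, 0, 0, 0, 0.55]
    - [0, 0, 0, 0, 0.55]
    - [-0.4, 0, 0, 0, 0.55]
    - [-0.9, 0, 0, 0, 0.55]
    - [-1, 0, 0, 0, 0.55]
    - [-1, 0, 0, 0, 0.55]

```text
t: 14.22
tcp_pos: [0.6154, 0.1841, 0.1145]
ee_rot: [[-0.006, 0.984, -0.18], [0.006, -0.18, -0.984], [-1.0, -0.007, -0.005]]
ft_force: [-0.2, 1.2, -0.0]
width: 0.0482
```

```bash
python3 g.py .618 .186 .1 -10.4; python3 -c "
from h import *
im=camera('side');crop(im,180,190,300,280,6.5,'pics/w7s.png')
im=camera('side');crop(im,320,170,420,260,6.5,'pics/w7b.png')"
```

```text
tcp [0.6165 0.1844 0.1149] yaw -10.37 units [ 0.59  0.05 -0.07] turn 0.0 tilt [-0.0023  0.0072] F [ 0.  -0.1 -0. ] w 0.0479 t 14.42
```

View pics/w7s.png

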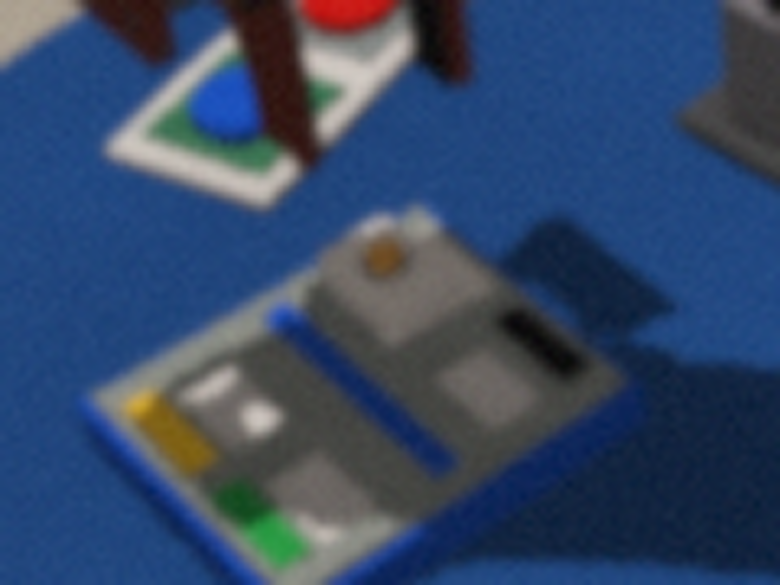

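View pics/w7b.png

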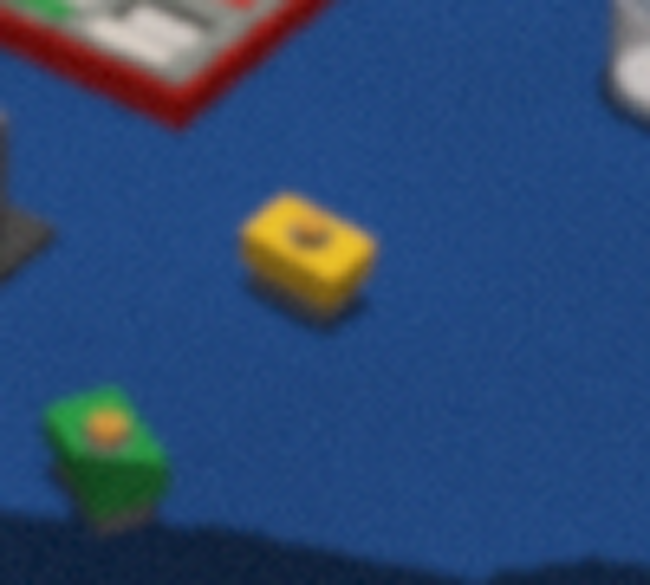

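Request:
servo_tool:
  motion:
    - [-0.9, 0, 0, 0, 0.7]
    - [-1, 0, 0.4, 0, 0.7]
    - [-0.6, -0.3, 0.8, 0, 0.7]
    - [0, -0.55, 1, 0, 0.7]
    - [0, -0.55, 1, 0, 0.7]
    - [0, -0.55, 1, 0, 0.7]
    - [0, -0.55, 1, 0, 0.7]
    - [0, -0.55, 1, 0, 0.7]
    - [0, -0.55, 1, 0, 0.7]
    - [0, -0.55, 1, 0, 0.7]
    - [0, -0.55, 1, 0, 0.7]
    - [0, -0.4, 0.9, 0, 0.7]

```text
t: 15.52
tcp_pos: [0.4308, -0.0469, 0.1642]
ee_rot: [[-0.032, 0.985, -0.171], [0.007, -0.171, -0.985], [-0.999, -0.033, -0.001]]
ft_force: [0.1, -1.1, -0.0]
width: 0.0615
```

```bash
python3 g.py .434 -.0597 .1 -8.1; python3 -c "
from h import *
modules(cams=('side',),boxes=dict(yellow=(.38,.49,-.11,-.01),green=(.38,.49,.03,.12)));go([.434,-.0597,.1],-8.1)"
```

```text
tcp [ 0.4328 -0.046   0.1648] yaw -9.92 units [2.59 0.22 0.54] turn -0.3 tilt [-0.0303  0.0073] F [-1.3  0.   0.3] w 0.0615 t 15.72
yellow side [ 432.4  -53.8   48.1   39.2   -7.   431.9  -51.9 1322.5]
green side [ 434.8   75.    54.3   33.7  -33.   435.5   75.5 1562.6]
tcp [ 0.4334 -0.0452  0.1649] yaw -9.83 units [2.59 0.2  0.57] turn -0.29 tilt [-0.0298  0.0075] F [-0.3 -0.3  0.6] w 0.0613 t 15.77
```

Request:
servo_tool:
  motion:
    - [0.7, 0.1, 0.25, -0.3, 0.7]
    - [0, 0, 0, 0, 0.7]
    - [0.9, 0.1, 0.25, 0, 0.7]
    - [0, 0, 0, 0, 0.7]
    - [0.9, 0, 0, 0, 0.7]
    - [0, 0, 0, 0, 0.7]

```text
t: 16.27
tcp_pos: [0.4393, -0.0508, 0.1024]
ee_rot: [[-0.028, 0.991, -0.132], [0.011, -0.132, -0.991], [-1.0, -0.029, -0.007]]
ft_force: [-0.8, 0.4, -1.1]
width: 0.0612
```

```bash
python3 g.py .434 -.0597 .026 -8.1
```

```text
tcp [ 0.442  -0.0514  0.1058] yaw -7.59 units [ 3.2  -0.2   0.39] turn 0.08 tilt [-0.0214  0.0099] F [-0.  -1.1 -0.2] w 0.0615 t 16.47
```

Request:
servo_tool:
  motion:
    - [0.9, -0.2, 0.2, 0.08, 0.7]
    - [0, 0, 0, 0, 0.7]
    - [0.9, 0, 0.2, 0, 0.7]
    - [0, 0, 0, 0, 0.7]

```text
t: 16.8
tcp_pos: [0.4391, -0.06, 0.066]
ee_rot: [[-0.012, 0.99, -0.14], [0.008, -0.14, -0.99], [-1.0, -0.013, -0.007]]
ft_force: [-1.5, 0.4, -0.8]
width: 0.0616
```

```bash
python3 g.py .434 -.0597 .026 -8.1
```

```text
tcp [ 0.4417 -0.0591  0.0687] yaw -8.01 units [ 1.71 -0.29  0.08] turn 0.01 tilt [-0.0069  0.0084] F [-0.2 -0.3  0. ] w 0.0612 t 17.0
```

Request:
servo_tool:
  motion:
    - [0.9, -0.29, 0.08, 0, 0.7]

```text
t: 17.08
tcp_pos: [0.4387, -0.0598, 0.0499]
ee_rot: [[0.002, 0.99, -0.139], [0.008, -0.139, -0.99], [-1.0, 0.001, -0.008]]
ft_force: [0.7, -0.5, -0.2]
width: 0.0617
```

```bash
python3 g.py .434 -.0597 .026 -8.1
```

```text
tcp [ 0.4343 -0.0597  0.047 ] yaw -8.0 units [ 0.84 -0.01  0.01] turn 0.02 tilt [-0.0071  0.0084] F [-0.4 -1.  -0.2] w 0.0615 t 17.28
```

Request:
servo_tool:
  motion:
    - [0.8, 0, 0, 0, 0.7]

```text
t: 17.37
tcp_pos: [0.4371, -0.0597, 0.03]
ee_rot: [[-0.001, 0.99, -0.139], [0.008, -0.139, -0.99], [-1.0, -0.002, -0.007]]
ft_force: [1.0, -0.0, -1.0]
width: 0.0613
```

```bash
python3 g.py .434 -.0597 .025 -8.1
```

```text
tcp [ 0.4344 -0.0594  0.0277] yaw -7.99 units [ 0.11 -0.01  0.01] turn 0.02 tilt [-0.0074  0.0084] F [ 0.2 -0.4 -0.3] w 0.0612 t 17.57
```

Close, then lift.

Request:
servo_tool:
  motion:
    - [0.1, 0, 0, 0, 0]
    - [0, 0, 0, 0, 0]
    - [0, 0, 0, 0, 0]
    - [0, 0, 0, 0, 0]
    - [0, 0, 0, 0, 0]
    - [0, 0, 0, 0, 0]
    - [0, 0, 0, 0, 0]

```text
t: 18.15
tcp_pos: [0.4366, -0.0596, 0.0284]
ee_rot: [[-0.003, 0.99, -0.139], [0.008, -0.139, -0.99], [-1.0, -0.004, -0.007]]
ft_force: [0.2, 0.4, 0.1]
width: 0.0278
```

```bash
python3 g.py .434 -.0597 .2 -8.1
```

```text
tcp [ 0.4364 -0.0596  0.0283] yaw -8.0 units [-6.87 -0.13 -0.03] turn 0.02 tilt [-0.0035  0.0078] F [-0.8  0.4 -0.7] w 0.0275 t 18.35
```

Request:
servo_tool:
  motion:
    - [-0.6, 0, 0, 0, 0]
    - [-1, 0, 0, 0, 0]
    - [-1, 0, 0, 0, 0]
    - [-1, 0, 0, 0, 0]
    - [-1, 0, 0, 0, 0]
    - [-1, 0, 0, 0, 0]
    - [-0.9, 0, 0, 0, 0]

```text
t: 18.93
tcp_pos: [0.4324, -0.0598, 0.1921]
ee_rot: [[-0.017, 0.99, -0.137], [0.011, -0.137, -0.99], [-1.0, -0.019, -0.008]]
ft_force: [0.9, -1.0, -0.7]
width: 0.0275
```

```bash
python3 g.py .63 .251 .18 -10.4
```

```text
tcp [ 0.4326 -0.0601  0.1907] yaw -7.91 units [  0.43   6.11 -13.41] turn 0.41 tilt [-0.0167  0.0105] F [ 0.7  0.2 -1.5] w 0.0277 t 19.13
```

Request:
servo_tool:
  motion:
    - [0, -0.05, -0.6, 0.1, 0]
    - [0, -0.05, -1, 0.1, 0]
    - [0, -0.05, -1, 0.1, 0]
    - [0, -0.05, -1, 0.1, 0]
    - [0, 0, -1, 0, 0]
    - [0, 0, -1, 0, 0]
    - [0, 0, -1, 0, 0]
    - [0, 0, -1, 0, 0]
    - [0, 0, -1, 0, 0]
    - [0, 0, -1, 0, 0]
    - [0, 0, -1, 0, 0]
    - [0, 0, -0.5, 0, 0]

```text
t: 20.13
tcp_pos: [0.4663, 0.2194, 0.1716]
ee_rot: [[-0.049, 0.981, -0.19], [0.005, -0.19, -0.982], [-0.999, -0.049, 0.004]]
ft_force: [-0.5, 1.1, -0.3]
width: 0.0277
```

```bash
python3 g.py .632 .2505 .15 -10.4
```

```text
tcp [0.4664 0.2158 0.1719] yaw -11.07 units [ 0.55  6.27 -2.64] turn -0.11 tilt [-0.049   0.0031] F [ 0.3 -0.6 -1.5] w 0.0278 t 20.33
```

Request:
servo_tool:
  motion:
    - [0, 1, -0.45, 0, 0]

```text
t: 20.42
tcp_pos: [0.4895, 0.2202, 0.1701]
ee_rot: [[-0.052, 0.98, -0.19], [0.0, -0.191, -0.982], [-0.999, -0.052, 0.01]]
ft_force: [-0.7, 0.5, -0.7]
width: 0.0272
```

```bash
python3 st.py 3
```

Request:
servo_tool:
  motion:
    - [0, 1, -0.45, 0, 0]

```text
t: 20.65
tcp_pos: [0.5168, 0.225, 0.1683]
ee_rot: [[-0.053, 0.98, -0.193], [0.0, -0.193, -0.981], [-0.999, -0.052, 0.01]]
ft_force: [0.5, 0.6, -0.0]
width: 0.0279
```

```bash
python3 st.py 3
```

Request:
servo_tool:
  motion:
    - [0, 1, -0.45, 0, 0]

```text
t: 20.88
tcp_pos: [0.5435, 0.2303, 0.1666]
ee_rot: [[-0.054, 0.979, -0.195], [0.0, -0.195, -0.981], [-0.999, -0.053, 0.01]]
ft_force: [0.8, -0.6, -0.6]
width: 0.0277
```

```bash
python3 st.py 3
```

Request:
servo_tool:
  motion:
    - [0, 1, -0.45, -0.1, 0]

```text
t: 21.12
tcp_pos: [0.57, 0.2359, 0.165]
ee_rot: [[-0.055, 0.981, -0.185], [0.0, -0.186, -0.983], [-0.998, -0.054, 0.01]]
ft_force: [-0.1, 0.5, -0.9]
width: 0.0277
```

```bash
python3 st.py 3
```

Request:
servo_tool:
  motion:
    - [0, 1, -0.45, 0, 0]

```text
t: 21.35
tcp_pos: [0.5962, 0.2419, 0.1634]
ee_rot: [[-0.056, 0.981, -0.186], [0.0, -0.186, -0.983], [-0.998, -0.055, 0.01]]
ft_force: [0.8, 0.4, -0.3]
width: 0.028
```

```bash
python3 g.py .632 .2505 .15 -10.4
```

```text
tcp [0.5996 0.242  0.1628] yaw -10.86 units [ 0.44  1.24 -0.58] turn -0.08 tilt [-0.0532  0.0014] F [ 0.2  0.2 -0.8] w 0.0277 t 21.55
```

Request:
servo_tool:
  motion:
    - [0.9, 0.2, -0.2, -0.08, 0]
    - [0, 0, 0, 0, 0]
    - [0.9, 0, -0.1, 0, 0]
    - [0, 0, 0, 0, 0]
    - [0.9, 0, -0.1, 0, 0]
    - [0, 0, 0, 0, 0]

```text
t: 22.05
tcp_pos: [0.597, 0.2505, 0.0996]
ee_rot: [[-0.053, 0.983, -0.178], [0.001, -0.179, -0.984], [-0.999, -0.053, 0.008]]
ft_force: [-1.8, -0.8, -2.9]
width: 0.0279
```

```bash
python3 g.py .632 .2505 .07 -10.4
```

```text
tcp [0.601  0.2518 0.1045] yaw -10.34 units [ 1.32  1.29 -0.17] turn 0.01 tilt [-0.0448  0.0047] F [ 0.3 -0.1 -0.6] w 0.028 t 22.25
```

Request:
servo_tool:
  motion:
    - [-0.5, 0.9, -0.15, 0, 0]

```text
t: 22.33
tcp_pos: [0.6201, 0.252, 0.1156]
ee_rot: [[-0.05, 0.983, -0.176], [0.003, -0.176, -0.984], [-0.999, -0.05, 0.006]]
ft_force: [0.3, 0.9, -1.5]
width: 0.0277
```

```bash
python3 st.py 3
```

Request:
servo_tool:
  motion:
    - [1, 0, 0, 0, 0]
    - [0, 0, 0, 0, 0]

```text
t: 22.65
tcp_pos: [0.6258, 0.2516, 0.095]
ee_rot: [[-0.039, 0.983, -0.182], [0.007, -0.182, -0.983], [-0.999, -0.039, -0.0]]
ft_force: [-1.1, -1.2, -3.0]
width: 0.0275
```

```bash
python3 g.py .632 .2505 .07 -10.4
```

```text
tcp [0.6284 0.2534 0.0997] yaw -10.46 units [1.18 0.2  0.09] turn -0.01 tilt [-0.0325  0.0103] F [-0.1  0.2  0.4] w 0.0274 t 22.85
```

Request:
servo_tool:
  motion:
    - [-0.9, 0, 0, 0, 0]

```text
t: 22.93
tcp_pos: [0.6268, 0.2521, 0.119]
ee_rot: [[-0.038, 0.983, -0.181], [0.008, -0.181, -0.983], [-0.999, -0.039, -0.001]]
ft_force: [-0.5, -0.2, -1.3]
width: 0.0274
```

```bash
python3 st.py 3
```

Request:
servo_tool:
  motion:
    - [1, 0, 0, 0, 0]
    - [1, 0, 0, 0, 0]
    - [0, 0, 0, 0, 0]

```text
t: 23.33
tcp_pos: [0.6303, 0.2552, 0.0761]
ee_rot: [[-0.023, 0.983, -0.182], [0.014, -0.182, -0.983], [-1.0, -0.025, -0.01]]
ft_force: [-1.8, 0.1, -1.8]
width: 0.0277
```

```bash
python3 g.py .632 .2505 .07 -10.4
```

```text
tcp [0.6331 0.2568 0.0815] yaw -10.48 units [0.46 0.01 0.26] turn -0.01 tilt [-0.0168  0.0171] F [0.1 0.1 0.2] w 0.0276 t 23.53
```

Request:
servo_tool:
  motion:
    - [0.6, 0, 0.26, 0, 0]
    - [0, 0, 0, 0, 0]

```text
t: 23.7
tcp_pos: [0.6332, 0.2514, 0.0692]
ee_rot: [[-0.013, 0.983, -0.182], [0.019, -0.182, -0.983], [-1.0, -0.016, -0.016]]
ft_force: [-0.9, -0.5, -1.1]
width: 0.0277
```

```bash
python3 g.py .632 .2506 .06 -10.4
```

```text
tcp [0.6345 0.2541 0.0719] yaw -10.4 units [ 0.47 -0.07  0.17] turn -0.0 tilt [-0.0093  0.0218] F [-0.5  0.8 -0.5] w 0.0274 t 23.9
```

Request:
servo_tool:
  motion:
    - [0.4, -0.07, 0.17, 0, 0]

```text
t: 23.98
tcp_pos: [0.6335, 0.2523, 0.0644]
ee_rot: [[-0.005, 0.984, -0.18], [0.024, -0.18, -0.983], [-1.0, -0.009, -0.023]]
ft_force: [0.4, 1.0, -0.6]
width: 0.0276
```

```bash
python3 g.py .632 .2506 .053 -10.4;python3 -c "
from h import *
im=camera('side');crop(im,180,180,290,270,7,'pics/y1.png')"
```

```text
tcp [0.6316 0.2501 0.0615] yaw -10.41 units [ 0.34  0.02 -0.01] turn -0.0 tilt [-0.0101  0.0213] F [ 0.1  0.1 -0.2] w 0.0275 t 24.18
```

View pics/y1.png

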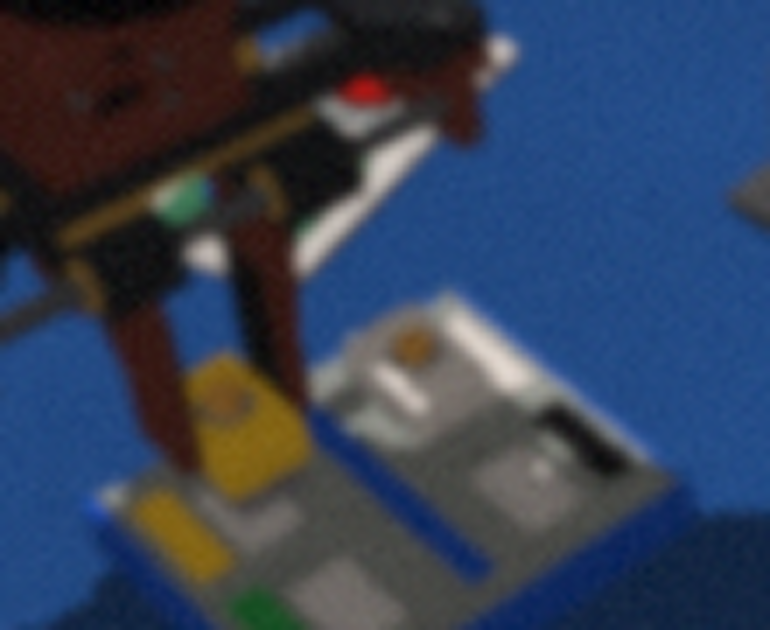

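Request:
servo_tool:
  motion:
    - [0.35, 0.02, 0.02, 0, 0]

```text
t: 24.32
tcp_pos: [0.6332, 0.2508, 0.0546]
ee_rot: [[-0.007, 0.984, -0.181], [0.023, -0.181, -0.983], [-1.0, -0.011, -0.021]]
ft_force: [1.0, 0.6, -0.6]
width: 0.0275
```

```bash
python3 g.py .632 .2503 .048 -10.4
```

```text
tcp [0.6318 0.2499 0.0524] yaw -10.4 units [ 0.17  0.01 -0.02] turn 0.0 tilt [-0.0107  0.0213] F [-0.1  0.7 -1.1] w 0.0275 t 24.52
```

Request:
servo_tool:
  motion:
    - [0.2, 0, 0, 0, 0]

```text
t: 24.6
tcp_pos: [0.6324, 0.2503, 0.0482]
ee_rot: [[-0.009, 0.983, -0.181], [0.022, -0.181, -0.983], [-1.0, -0.013, -0.02]]
ft_force: [0.3, -0.3, 0.2]
width: 0.0278
```

```bash
python3 g.py .632 .2503 .044 -10.4
```

```text
tcp [0.6316 0.2499 0.0472] yaw -10.4 units [ 0.13  0.01 -0.01] turn -0.0 tilt [-0.011   0.0212] F [-0.3  1.1 -0.6] w 0.0275 t 24.8
```

Request:
servo_tool:
  motion:
    - [0.18, 0.01, 0, 0, 0]

```text
t: 24.88
tcp_pos: [0.6324, 0.2503, 0.0434]
ee_rot: [[-0.01, 0.983, -0.181], [0.022, -0.181, -0.983], [-1.0, -0.013, -0.02]]
ft_force: [-1.2, -0.2, 0.9]
width: 0.028
```

```bash
python3 g.py .632 .2503 .038 -10.4
```

```text
tcp [0.6317 0.2499 0.0425] yaw -10.4 units [ 0.18  0.01 -0.01] turn 0.0 tilt [-0.0113  0.021 ] F [-0.5 -0.1 -0.7] w 0.0279 t 25.08
```

Request:
servo_tool:
  motion:
    - [0.16, 0, 0, 0, 0]

```text
t: 25.17
tcp_pos: [0.632, 0.2502, 0.0394]
ee_rot: [[-0.01, 0.983, -0.181], [0.021, -0.181, -0.983], [-1.0, -0.014, -0.019]]
ft_force: [-0.9, -1.2, 4.4]
width: 0.0276
```

```bash
python3 g.py .632 .2503 .038 -10.4
```

```text
tcp [0.6319 0.2501 0.0385] yaw -10.4 units [ 0.02  0.   -0.01] turn 0.0 tilt [-0.0108  0.0212] F [0.3 0.6 1.8] w 0.0272 t 25.37
```

Request:
servo_tool:
  motion:
    - [0.07, 0, 0, 0, 0]

```text
t: 25.45
tcp_pos: [0.632, 0.2502, 0.0382]
ee_rot: [[-0.011, 0.983, -0.181], [0.021, -0.181, -0.983], [-1.0, -0.014, -0.019]]
ft_force: [-8.8, -5.6, 27.3]
width: 0.0277
```

```bash
python3 g.py .632 .2503 .038 -10.4
```

```text
tcp [0.632  0.2502 0.0383] yaw -10.4 units [ 0.01  0.   -0.01] turn -0.0 tilt [-0.0102  0.0209] F [-5.  -1.7 12.1] w 0.0276 t 25.65
```

Request:
servo_tool:
  motion:
    - [0, 0, 0, 0, 0.5]
    - [0, 0, 0, 0, 0.5]
    - [0, 0, 0, 0, 0.5]
    - [-0.4, 0, 0, 0, 0.5]
    - [-0.9, 0, 0, 0, 0.5]
    - [-1, 0, 0, 0, 0.5]
    - [-1, 0, 0, 0, 0.6]

```text
t: 26.23
tcp_pos: [0.628, 0.2463, 0.1169]
ee_rot: [[-0.024, 0.983, -0.18], [0.016, -0.18, -0.984], [-1.0, -0.026, -0.011]]
ft_force: [0.0, 0.8, 0.0]
width: 0.0478
```

```bash
python3 g.py .44 .0705 .15 -31.3; python3 -c "
from h import *
im=camera('side');crop(im,180,180,350,280,4.7,'pics/y2.png')"
```

```text
tcp [0.629  0.2466 0.1173] yaw -10.37 units [-1.27 -6.2   8.28] turn 3.49 tilt [-0.0206  0.0167] F [-0.3 -0.6 -0.1] w 0.0526 t 26.43
```

View pics/y2.png

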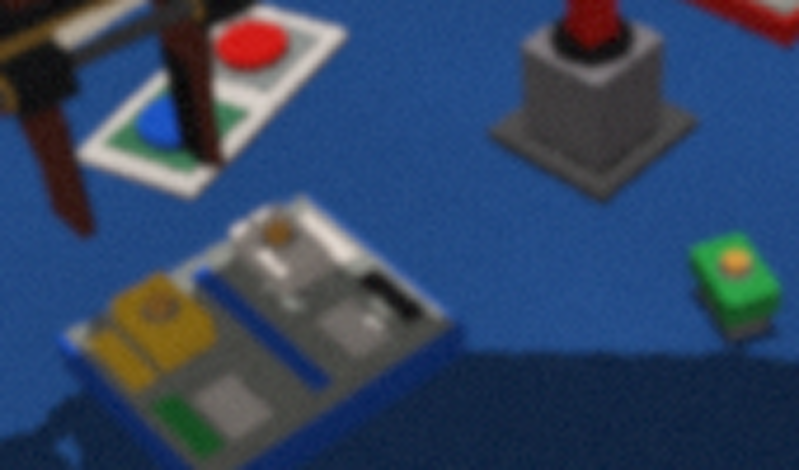

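Request:
servo_tool:
  motion:
    - [-0.9, 0, 0, 0, 0.7]
    - [-0.5, -0.4, 0.5, 0, 0.7]
    - [0, -0.7, 0.95, 0, 0.7]
    - [0, -0.7, 0.95, 0, 0.7]
    - [0, -0.7, 0.95, 0, 0.7]
    - [0, -0.7, 0.95, 0, 0.7]
    - [0, -0.7, 0.95, 0, 0.7]
    - [0, -0.7, 0.95, 0, 0.7]
    - [0, -0.7, 0.95, 0, 0.7]
    - [0, -0.5, 0.6, 0, 0.7]

```text
t: 27.32
tcp_pos: [0.437, 0.0753, 0.141]
ee_rot: [[-0.046, 0.983, -0.176], [0.013, -0.175, -0.984], [-0.999, -0.048, -0.004]]
ft_force: [1.2, 0.6, 0.1]
width: 0.0612
```

```bash
python3 g.py .4395 .0705 .1 -31.3
```

```text
tcp [0.4399 0.0775 0.142 ] yaw -10.09 units [1.68 0.11 0.29] turn 3.53 tilt [-0.0432  0.014 ] F [ 0.2  0.4 -0.2] w 0.0615 t 27.52
```

Request:
servo_tool:
  motion:
    - [0, 0, 0, 0.9, 0.7]
    - [0, 0, 0, 0.9, 0.7]
    - [0, 0, 0, 0.9, 0.7]
    - [0, 0, 0, 0.8, 0.7]

```text
t: 27.85
tcp_pos: [0.4429, 0.0813, 0.1407]
ee_rot: [[-0.044, 0.851, -0.524], [0.017, -0.524, -0.852], [-0.999, -0.046, 0.008]]
ft_force: [0.4, 0.4, 0.4]
width: 0.0614
```

```bash
python3 g.py .4395 .0705 .1 -31.3; python3 -c "
from h import *
print(sense()['joint_pos'].round(2))
modules(cams=('side',),boxes=dict(green=(.38,.49,.03,.12)))"
```

```text
tcp [0.4424 0.081  0.1408] yaw -31.16 units [1.63 0.19 0.4 ] turn 0.02 tilt [-0.0439  0.0166] F [ 0.3  0.2 -0.1] w 0.062 t 28.05
[ 0.1   0.28 -0.43  2.05  0.11  0.87 -2.51]
green side [ 434.8   76.1   53.7   31.8  -34.5  434.9   76.7 1406.5]
```

Request:
servo_tool:
  motion:
    - [0.9, 0.1, 0.2, 0, 0.7]
    - [1, 0.1, 0.2, 0, 0.7]
    - [0, 0, 0, 0, 0.7]

```text
t: 28.35
tcp_pos: [0.4414, 0.0715, 0.0931]
ee_rot: [[-0.04, 0.859, -0.51], [0.018, -0.51, -0.86], [-0.999, -0.043, 0.005]]
ft_force: [-2.2, -0.7, 0.4]
width: 0.0615
```

```bash
python3 g.py .4395 .0705 .05 -31.3
```

```text
tcp [0.4441 0.0731 0.097 ] yaw -30.74 units [ 1.88 -0.03  0.18] turn 0.09 tilt [-0.0337  0.019 ] F [ 1.3 -0.4  0.5] w 0.0615 t 28.55
```

Request:
servo_tool:
  motion:
    - [-0.5, -0.1, 0, 0, 0.7]

```text
t: 28.63
tcp_pos: [0.442, 0.074, 0.1093]
ee_rot: [[-0.035, 0.859, -0.511], [0.019, -0.51, -0.86], [-0.999, -0.04, 0.002]]
ft_force: [-0.7, -0.4, 0.8]
width: 0.0617
```

```bash
python3 st.py 3
```

Request:
servo_tool:
  motion:
    - [0.9, 0, 0, 0, 0.7]
    - [1, 0, 0, 0, 0.7]
    - [0, 0, 0, 0, 0.7]

```text
t: 29.03
tcp_pos: [0.4454, 0.0758, 0.065]
ee_rot: [[-0.022, 0.859, -0.511], [0.02, -0.51, -0.86], [-1.0, -0.029, -0.006]]
ft_force: [-0.8, 0.2, -0.0]
width: 0.0614
```

```bash
python3 g.py .4395 .0705 .05 -31.3
```

```text
tcp [0.4476 0.0764 0.0684] yaw -30.71 units [ 0.74 -0.14  0.37] turn 0.1 tilt [-0.0174  0.0207] F [-0.6  0.3 -0.4] w 0.0613 t 29.23
```

Settled descents to the grasp.

Request:
servo_tool:
  motion:
    - [0.8, -0.15, 0.36, 0.1, 0.7]

```text
t: 29.32
tcp_pos: [0.4436, 0.0725, 0.0517]
ee_rot: [[-0.009, 0.855, -0.519], [0.023, -0.519, -0.855], [-1.0, -0.02, -0.014]]
ft_force: [1.8, 0.8, -0.6]
width: 0.0616
```

```bash
python3 g.py .4395 .0705 .026 -31.3
```

```text
tcp [0.4397 0.071  0.0492] yaw -31.3 units [0.93 0.03 0.03] turn 0.0 tilt [-0.0172  0.0206] F [0.8 0.3 0.1] w 0.0617 t 29.52
```

Request:
servo_tool:
  motion:
    - [0.8, 0.05, 0.05, 0, 0.7]

```text
t: 29.6
tcp_pos: [0.4428, 0.0706, 0.0322]
ee_rot: [[-0.011, 0.854, -0.519], [0.022, -0.519, -0.854], [-1.0, -0.021, -0.013]]
ft_force: [0.5, 0.9, -1.1]
width: 0.0611
```

```bash
python3 g.py .4395 .0705 .026 -31.3
```

```text
tcp [0.44   0.07   0.0298] yaw -31.28 units [ 0.15 -0.03 -0.01] turn 0.0 tilt [-0.0173  0.0207] F [ 0.1  0.2 -0.5] w 0.0617 t 29.8
```

Request:
servo_tool:
  motion:
    - [0.15, -0.03, 0, 0, 0]
    - [0, 0, 0, 0, 0]
    - [0, 0, 0, 0, 0]
    - [0, 0, 0, 0, 0]
    - [0, 0, 0, 0, 0]
    - [0, 0, 0, 0, 0]
    - [0, 0, 0, 0, 0]

```text
t: 30.38
tcp_pos: [0.4414, 0.0713, 0.0292]
ee_rot: [[-0.013, 0.855, -0.519], [0.021, -0.519, -0.855], [-1.0, -0.022, -0.011]]
ft_force: [-0.4, -0.4, -0.4]
width: 0.0273
```

```bash
python3 g.py .4395 .0705 .026 -31.3
```

```text
tcp [0.4413 0.0713 0.0291] yaw -31.25 units [ 0.12 -0.04  0.07] turn 0.01 tilt [-0.0132  0.0213] F [0.1 0.6 0.3] w 0.0276 t 30.58
```

Request:
servo_tool:
  motion:
    - [-0.6, 0, 0, 0, 0]
    - [-1, 0, 0, 0, 0]
    - [-1, 0, 0, 0, 0]
    - [-1, 0, 0, 0, 0]

```text
t: 30.92
tcp_pos: [0.4382, 0.069, 0.1169]
ee_rot: [[-0.026, 0.855, -0.518], [0.021, -0.517, -0.855], [-0.999, -0.033, -0.004]]
ft_force: [0.2, 0.1, -0.6]
width: 0.0276
```

```bash
python3 g.py .579 .260 .12 -10.4
```

```text
tcp [0.4392 0.0688 0.1166] yaw -31.22 units [-0.11  0.81 -9.44] turn -3.47 tilt [-0.0224  0.0204] F [ 0.2  0.1 -0.3] w 0.0277 t 31.12
```

Request:
servo_tool:
  motion:
    - [-0.1, 0.1, -0.7, 0, 0]
    - [0, 0.1, -1, 0, 0]
    - [0, 0.1, -1, 0, 0]
    - [0, 0.1, -1, 0, 0]
    - [0, 0.1, -1, 0, 0]
    - [0, 0.1, -1, 0, 0]
    - [0, 0.1, -1, 0, 0]
    - [0, 0.1, -0.6, 0, 0]

```text
t: 31.78
tcp_pos: [0.5471, 0.2133, 0.1046]
ee_rot: [[-0.042, 0.851, -0.524], [0.011, -0.524, -0.852], [-0.999, -0.041, 0.012]]
ft_force: [-0.2, 0.2, -1.2]
width: 0.0277
```

```bash
python3 g.py .5801 .2604 .12 -10.4
```

```text
tcp [0.5457 0.2104 0.1049] yaw -31.69 units [-0.64  0.09 -2.41] turn -3.55 tilt [-0.0426  0.0095] F [-0.4  0.1 -0.9] w 0.0276 t 31.98
```

Request:
servo_tool:
  motion:
    - [0, 0, 0, -0.9, 0]
    - [0, 0, 0, -0.9, 0]
    - [0, 0, 0, -0.8, 0]
    - [0, 0, 0, -0.8, 0]

```text
t: 32.32
tcp_pos: [0.5419, 0.2042, 0.1022]
ee_rot: [[-0.048, 0.981, -0.187], [0.004, -0.187, -0.982], [-0.999, -0.047, 0.005]]
ft_force: [0.1, 0.3, -0.6]
width: 0.0278
```

```bash
python3 g.py .5801 .2604 .12 -10.4
```

```text
tcp [0.5425 0.2048 0.1025] yaw -11.21 units [-0.76  1.01 -2.47] turn -0.14 tilt [-0.047   0.0045] F [-0.6 -0.  -0.2] w 0.0275 t 32.52
```

Settled steps out and up, then double-down corrections.

Request:
servo_tool:
  motion:
    - [-0.8, 0.5, -1, -0.14, 0]

```text
t: 32.6
tcp_pos: [0.5565, 0.2207, 0.1181]
ee_rot: [[-0.055, 0.981, -0.186], [-0.002, -0.186, -0.982], [-0.998, -0.054, 0.013]]
ft_force: [1.1, -2.1, -2.4]
width: 0.0275
```

```bash
python3 st.py 3
```

Request:
servo_tool:
  motion:
    - [-0.5, 0.5, -1, 0, 0]

```text
t: 32.83
tcp_pos: [0.5758, 0.2449, 0.132]
ee_rot: [[-0.051, 0.981, -0.186], [-0.0, -0.186, -0.983], [-0.999, -0.05, 0.01]]
ft_force: [-0.0, -0.6, -1.8]
width: 0.0273
```

```bash
python3 g.py .5801 .2604 .1 -10.4
```

```text
tcp [0.5784 0.2506 0.1344] yaw -10.47 units [ 1.38  0.06 -0.4 ] turn -0.01 tilt [-0.0448  0.006 ] F [-1.4  0.  -0.6] w 0.0276 t 33.03
```

Request:
servo_tool:
  motion:
    - [0.9, 0, -0.3, 0, 0]
    - [1, 0, 0, 0, 0]
    - [0, 0, 0, 0, 0]

```text
t: 33.28
tcp_pos: [0.5766, 0.2545, 0.0853]
ee_rot: [[-0.044, 0.981, -0.186], [0.003, -0.186, -0.982], [-0.999, -0.044, 0.005]]
ft_force: [-0.4, -1.2, -0.4]
width: 0.0275
```

```bash
python3 g.py .5801 .2604 .1 -10.4
```

```text
tcp [0.5799 0.2569 0.0909] yaw -10.72 units [-0.36 -0.03 -0.14] turn -0.05 tilt [-0.0373  0.0073] F [ 1.2  0.9 -1.1] w 0.0279 t 33.48
```

Request:
servo_tool:
  motion:
    - [-0.6, 0, -0.14, -0.05, 0]

```text
t: 33.57
tcp_pos: [0.5801, 0.2585, 0.1046]
ee_rot: [[-0.04, 0.982, -0.182], [0.005, -0.182, -0.983], [-0.999, -0.04, 0.002]]
ft_force: [-0.3, -0.3, -1.0]
width: 0.0278
```

```bash
python3 st.py 3
```

Request:
servo_tool:
  motion:
    - [0.9, 0, 0, 0, 0]
    - [1, 0, 0, 0, 0]
    - [0, 0, 0, 0, 0]

```text
t: 33.97
tcp_pos: [0.583, 0.2614, 0.0624]
ee_rot: [[-0.027, 0.983, -0.183], [0.011, -0.183, -0.983], [-1.0, -0.028, -0.006]]
ft_force: [-1.2, -1.3, -1.0]
width: 0.0275
```

```bash
python3 g.py .5801 .2604 .06 -10.4
```

```text
tcp [0.5855 0.2631 0.0672] yaw -10.52 units [ 0.29 -0.19  0.15] turn -0.02 tilt [-0.0213  0.0142] F [-0.  -0.1  0.4] w 0.0278 t 34.17
```

Request:
servo_tool:
  motion:
    - [0.2, -0.2, 0.16, -0.02, 0]

```text
t: 34.25
tcp_pos: [0.5814, 0.2612, 0.0642]
ee_rot: [[-0.018, 0.983, -0.181], [0.016, -0.181, -0.983], [-1.0, -0.02, -0.013]]
ft_force: [0.3, 0.8, -0.4]
width: 0.0276
```

```bash
python3 g.py .5801 .2604 .053 -10.4;python3 -c "
from h import *
im=camera('side');crop(im,180,180,290,270,7,'pics/g1.png')"
```

```text
tcp [0.5797 0.26   0.0627] yaw -10.4 units [ 0.39  0.02 -0.01] turn -0.0 tilt [-0.0209  0.0142] F [-0.3  0.  -0.6] w 0.0276 t 34.45
```

View pics/g1.png

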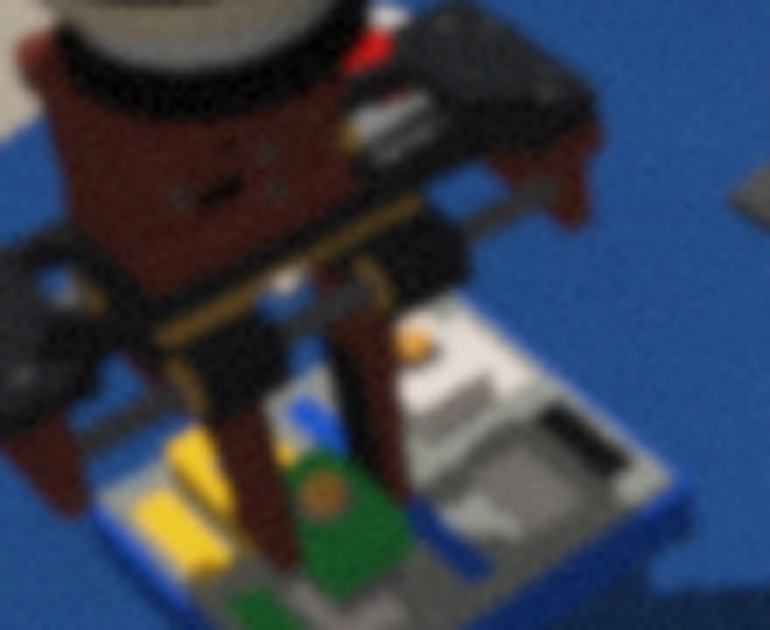

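Request:
servo_tool:
  motion:
    - [0.37, 0.03, -0.01, 0, 0]

```text
t: 34.58
tcp_pos: [0.5816, 0.2611, 0.0551]
ee_rot: [[-0.018, 0.983, -0.181], [0.016, -0.181, -0.983], [-1.0, -0.02, -0.012]]
ft_force: [0.0, 0.9, -0.4]
width: 0.0281
```

```bash
python3 g.py .5801 .2604 .048 -10.4
```

```text
tcp [0.5802 0.2603 0.0529] yaw -10.4 units [0.19 0.   0.  ] turn -0.0 tilt [-0.0216  0.0141] F [-0.3 -0.5 -0.1] w 0.0274 t 34.78
```

Request:
servo_tool:
  motion:
    - [0.2, 0, 0, 0, 0]

```text
t: 34.87
tcp_pos: [0.5807, 0.2608, 0.0485]
ee_rot: [[-0.02, 0.983, -0.181], [0.015, -0.18, -0.983], [-1.0, -0.023, -0.011]]
ft_force: [-0.0, 1.2, 0.2]
width: 0.0274
```

```bash
python3 g.py .5801 .2604 .044 -10.4
```

```text
tcp [0.5799 0.2603 0.0476] yaw -10.4 units [ 0.14  0.01 -0.  ] turn -0.0 tilt [-0.0222  0.0138] F [-0.1  0.4 -0.9] w 0.0271 t 35.07
```

Request:
servo_tool:
  motion:
    - [0.17, 0, 0, 0, 0]

```text
t: 35.15
tcp_pos: [0.5804, 0.2607, 0.044]
ee_rot: [[-0.021, 0.983, -0.181], [0.014, -0.18, -0.983], [-1.0, -0.023, -0.01]]
ft_force: [0.8, 0.5, 2.1]
width: 0.0278
```

```bash
python3 g.py .5801 .2604 .039 -10.4
```

```text
tcp [0.5797 0.2603 0.0432] yaw -10.4 units [ 0.17  0.02 -0.01] turn 0.0 tilt [-0.0225  0.0136] F [-0.8  0.9 -0.2] w 0.0275 t 35.35
```

Request:
servo_tool:
  motion:
    - [0.15, 0, 0, 0, 0]

```text
t: 35.43
tcp_pos: [0.5798, 0.2604, 0.0401]
ee_rot: [[-0.022, 0.983, -0.181], [0.014, -0.18, -0.983], [-1.0, -0.024, -0.009]]
ft_force: [-0.6, -0.3, 4.4]
width: 0.0273
```

```bash
python3 g.py .5801 .2604 .039 -10.4
```

```text
tcp [0.5796 0.2604 0.0393] yaw -10.4 units [ 0.01  0.02 -0.  ] turn 0.0 tilt [-0.0225  0.0137] F [ 1.4 -0.  -0.1] w 0.0274 t 35.63
```

Request:
servo_tool:
  motion:
    - [0.06, 0, 0, 0, 0]

```text
t: 35.72
tcp_pos: [0.5797, 0.2604, 0.0389]
ee_rot: [[-0.022, 0.983, -0.181], [0.013, -0.181, -0.983], [-1.0, -0.024, -0.009]]
ft_force: [-7.4, -5.5, 25.2]
width: 0.0278
```

```bash
python3 g.py .5801 .2604 .039 -10.4
```

```text
tcp [0.5797 0.2604 0.039 ] yaw -10.4 units [ 0.    0.02 -0.  ] turn -0.0 tilt [-0.022   0.0134] F [-2.3 -3.  10.9] w 0.0278 t 35.92
```

Request:
servo_tool:
  motion:
    - [0, 0, 0, 0, 0.5]
    - [0, 0, 0, 0, 0.5]
    - [0, 0, 0, 0, 0.5]
    - [-0.4, 0, 0, 0, 0.5]
    - [-0.9, 0, 0, 0, 0.5]
    - [-1, 0, 0, 0, 0.5]
    - [-1, 0, 0, 0, 0.5]
    - [-1, 0, 0, 0, 0.5]
    - [-1, 0, 0, 0, 0.5]
    - [-1, 0, 0, 0, 0.5]

```text
t: 36.75
tcp_pos: [0.5789, 0.2565, 0.1983]
ee_rot: [[-0.036, 0.983, -0.179], [0.009, -0.179, -0.984], [-0.999, -0.037, -0.002]]
ft_force: [0.7, -0.7, -0.2]
width: 0.0439
```

```bash
python3 g.py .576 .0058 .2 -19; python3 -c "
from h import *
im=camera('side');crop(im,180,150,350,280,4.7,'pics/g2.png')"
```

```text
tcp [0.5794 0.2567 0.1976] yaw -10.32 units [-0.18  1.66  9.9 ] turn 1.45 tilt [-0.0339  0.0091] F [-0.5 -0.4 -0.3] w 0.0438 t 36.95
```

View pics/g2.png

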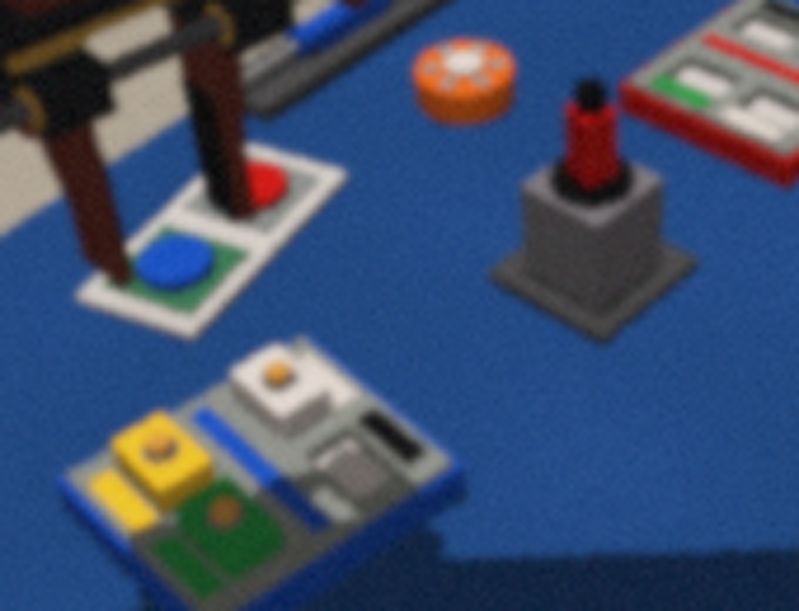

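Request:
servo_tool:
  motion:
    - [0, 0, 0.7, 0, 0.6]
    - [0, 0.1, 1, 0.3, 0.6]
    - [0, 0.1, 1, 0.3, 0.6]
    - [0, 0.1, 1, 0.3, 0.6]
    - [0, 0.1, 1, 0.3, 0.6]
    - [0, 0.1, 1, 0.2, 0.6]
    - [0, 0.1, 1, 0, 0.6]
    - [0, 0.1, 1, 0, 0.6]
    - [0, 0.1, 1, 0, 0.6]
    - [0, 0.1, 0.8, 0, 0.6]

```text
t: 37.83
tcp_pos: [0.5252, 0.0164, 0.1814]
ee_rot: [[-0.063, 0.946, -0.317], [0.008, -0.317, -0.948], [-0.998, -0.062, 0.012]]
ft_force: [0.2, 0.7, 0.6]
width: 0.0527
```

```bash
python3 g.py .575 .0055 .15 -19; python3 - <<'E'
from h import *
im=np.load("top0.npy")
for z in (.109,.090,.067):
    o=ortho(im,"top",z,.5,.62,-.06,.06,.00025).astype(int)
    red=(o[...,0]>110)&(o[...,0]>1.6*o[...,2])&(o[...,0]>1.8*o[...,1])
    cv2.imwrite("pics/red.png",(red*255).astype(np.uint8))
    k=cv2.morphologyEx(red.astype(np.uint8),cv2.MORPH_CLOSE,np.ones((31,31)))
    print(z,rectfit(k,.62,.06,.00025))
im=camera("side"); crop(im,240,110,380,230,5.5,"pics/p1.png")
E
```

```text
tcp [0.5262 0.0184 0.182 ] yaw -18.53 units [ 1.15  2.09 -0.14] turn 0.08 tilt [-0.0611  0.0089] F [ 0.4  0.5 -0.1] w 0.0528 t 38.03
0.109 [569.7   5.5  22.9  22.5  70.5 566.4   3.5 245.7]
0.09 [572.5   6.   23.3  22.9  70.5 569.1   3.9 251.8]
0.067 [575.8   6.6  23.9  23.5  70.6 572.3   4.4 262.2]
```

View pics/p1.png

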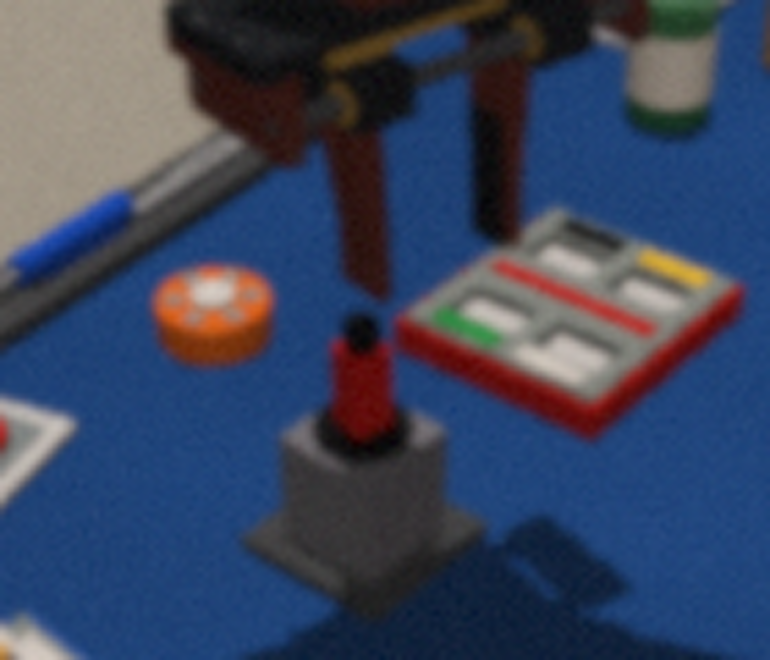

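Request:
servo_tool:
  motion:
    - [-0.8, 1, -0.1, 0.1, 0.6]

```text
t: 38.17
tcp_pos: [0.5467, 0.016, 0.1974]
ee_rot: [[-0.07, 0.944, -0.321], [0.009, -0.321, -0.947], [-0.998, -0.069, 0.014]]
ft_force: [-0.2, 0.0, -0.9]
width: 0.0526
```

```bash
python3 st.py 3
```

Request:
servo_tool:
  motion:
    - [-0.8, 0.9, 0, 0.1, 0.6]

```text
t: 38.4
tcp_pos: [0.571, 0.0104, 0.2162]
ee_rot: [[-0.068, 0.942, -0.329], [0.01, -0.329, -0.944], [-0.998, -0.068, 0.013]]
ft_force: [0.6, 0.0, -0.6]
width: 0.0531
```

```bash
python3 st.py 3
```

Request:
servo_tool:
  motion:
    - [1, 0, 0, 0, 0.6]
    - [1, 0, 0, 0, 0.6]
    - [0, 0, 0, 0, 0.6]

```text
t: 38.8
tcp_pos: [0.5723, 0.0126, 0.1679]
ee_rot: [[-0.057, 0.942, -0.329], [0.012, -0.329, -0.944], [-0.998, -0.058, 0.007]]
ft_force: [-1.4, 0.2, -0.2]
width: 0.0528
```

```bash
python3 g.py .574 .0055 .15 -19.5
```

```text
tcp [0.5759 0.0125 0.1733] yaw -19.31 units [0.93 0.07 0.28] turn 0.03 tilt [-0.0491  0.012 ] F [0.2 0.1 0.7] w 0.0528 t 39.0
```

Request:
servo_tool:
  motion:
    - [-1, 0, 0, 0, 0.6]

```text
t: 39.08
tcp_pos: [0.5749, 0.0119, 0.1956]
ee_rot: [[-0.055, 0.942, -0.33], [0.012, -0.33, -0.944], [-0.998, -0.056, 0.007]]
ft_force: [0.0, -0.6, -0.1]
width: 0.0525
```

```bash
python3 st.py 3
```

Request:
servo_tool:
  motion:
    - [1, 0, 0, 0, 0.6]
    - [1, 0, 0, 0, 0.6]
    - [0, 0, 0, 0, 0.6]

```text
t: 39.48
tcp_pos: [0.5789, 0.0131, 0.1534]
ee_rot: [[-0.035, 0.943, -0.331], [0.012, -0.331, -0.944], [-0.999, -0.037, 0.001]]
ft_force: [-1.1, -0.0, -0.4]
width: 0.0529
```

```bash
python3 g.py .574 .0055 .15 -19.5
```

```text
tcp [0.5817 0.0136 0.1579] yaw -19.34 units [ 0.32 -0.17  0.41] turn 0.03 tilt [-0.0295  0.0123] F [ 0.2  0.4 -0.1] w 0.0525 t 39.68
```

Request:
servo_tool:
  motion:
    - [-0.7, -0.25, 0.4, 0.03, 0.6]

```text
t: 39.77
tcp_pos: [0.5726, 0.0074, 0.1741]
ee_rot: [[-0.032, 0.943, -0.332], [0.013, -0.332, -0.943], [-0.999, -0.035, -0.002]]
ft_force: [-0.2, -0.3, 0.1]
width: 0.0524
```

```bash
python3 st.py 3
```

Request:
servo_tool:
  motion:
    - [1, 0, 0, 0, 0.6]
    - [1, 0, 0, 0, 0.6]
    - [0, 0, 0, 0, 0.6]

```text
t: 40.17
tcp_pos: [0.576, 0.0066, 0.1296]
ee_rot: [[-0.017, 0.942, -0.336], [0.012, -0.336, -0.942], [-1.0, -0.02, -0.005]]
ft_force: [-0.8, 0.2, -0.6]
width: 0.0524
```

```bash
python3 g.py .574 .0055 .12 -19.5; python3 -c "
from h import *
im=camera('side');crop(im,260,130,360,220,7,'pics/p2.png')"
```

```text
tcp [0.5786 0.007  0.134 ] yaw -19.61 units [ 0.56 -0.14  0.12] turn -0.02 tilt [-0.0115  0.0122] F [-0.4 -0.3 -0.5] w 0.0527 t 40.37
```

View pics/p2.png

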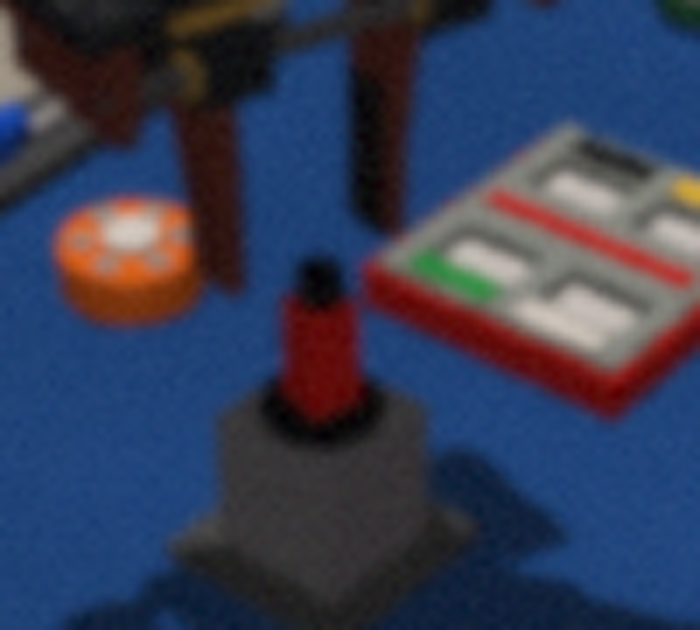

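Request:
servo_tool:
  motion:
    - [0.7, -0.14, 0.12, 0, 0.6]

```text
t: 40.5
tcp_pos: [0.5773, 0.0061, 0.1204]
ee_rot: [[-0.004, 0.942, -0.336], [0.013, -0.336, -0.942], [-1.0, -0.008, -0.01]]
ft_force: [1.0, 0.6, -0.4]
width: 0.0526
```

```bash
python3 g.py .574 .0055 .082 -19.5
```

```text
tcp [0.5743 0.0055 0.1174] yaw -19.62 units [1.42 0.01 0.02] turn -0.02 tilt [-0.0109  0.012 ] F [-0.6 -0.4  0.4] w 0.0527 t 40.7
```

Request:
servo_tool:
  motion:
    - [0.7, 0, 0, 0, 0.6]

```text
t: 40.78
tcp_pos: [0.5768, 0.006, 0.1034]
ee_rot: [[-0.005, 0.942, -0.336], [0.012, -0.336, -0.942], [-1.0, -0.009, -0.01]]
ft_force: [1.2, 0.5, 0.4]
width: 0.0523
```

```bash
python3 g.py .574 .0055 .082 -19.5; python3 -c "
from h import *
im=camera('side');crop(im,260,130,360,220,7,'pics/p3.png')"
```

```text
tcp [0.5743 0.0058 0.1005] yaw -19.62 units [0.74 0.   0.02] turn -0.02 tilt [-0.011   0.0121] F [ 0.2 -0.3 -1. ] w 0.0528 t 40.98
```

View pics/p3.png

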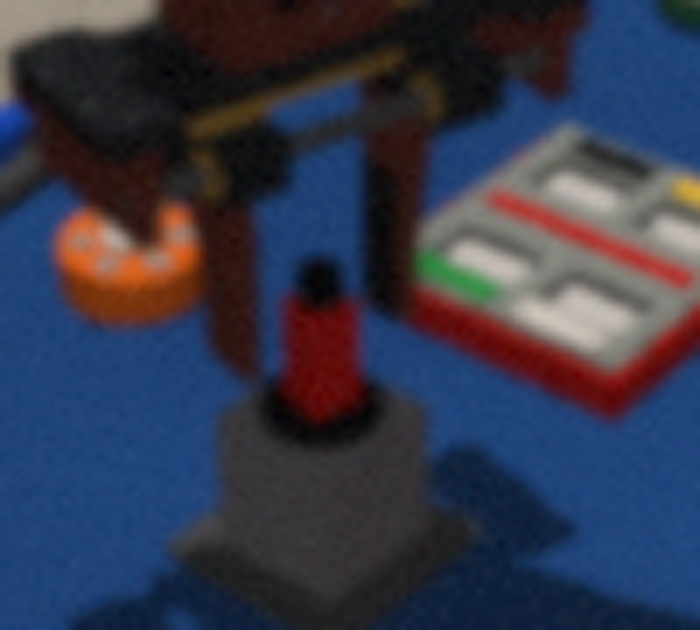

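Request:
servo_tool:
  motion:
    - [0.72, 0, 0.02, 0, 0.6]

```text
t: 41.12
tcp_pos: [0.5769, 0.0059, 0.0863]
ee_rot: [[-0.004, 0.942, -0.336], [0.012, -0.336, -0.942], [-1.0, -0.008, -0.01]]
ft_force: [0.3, -0.0, 0.3]
width: 0.0527
```

```bash
python3 g.py .574 .0055 .082 -19.5
```

```text
tcp [0.5742 0.0056 0.0833] yaw -19.62 units [ 0.05 -0.01  0.01] turn -0.02 tilt [-0.0106  0.0122] F [-0.8  0.5 -0.1] w 0.0529 t 41.32
```

Request:
servo_tool:
  motion:
    - [0, 0, 0, 0, 0]
    - [0, 0, 0, 0, 0]
    - [0, 0, 0, 0, 0]
    - [0, 0, 0, 0, 0]
    - [0, 0, 0, 0, 0]
    - [0, 0, 0, 0, 0]
    - [0, 0, 0, 0, 0]

```text
t: 41.9
tcp_pos: [0.576, 0.0057, 0.087]
ee_rot: [[-0.006, 0.942, -0.336], [0.012, -0.336, -0.942], [-1.0, -0.01, -0.009]]
ft_force: [-1.0, 1.1, -0.3]
width: 0.0194
```

```bash
python3 g.py .574 .0055 .082 -19.5
```

```text
tcp [0.5759 0.0057 0.0869] yaw -19.62 units [ 0.2  -0.07  0.03] turn -0.02 tilt [-0.0066  0.012 ] F [-0.5 -0.7 -0.5] w 0.0196 t 42.1
```

Request:
servo_tool:
  motion:
    - [-0.4, 0, 0, 0, 0]
    - [-0.7, 0, 0, 0, 0]
    - [-0.8, 0, 0, 0, 0]
    - [-0.8, 0, 0, 0, 0]
    - [-0.7, 0, 0, 0, 0]

```text
t: 42.52
tcp_pos: [0.5732, 0.0049, 0.1725]
ee_rot: [[-0.016, 0.942, -0.335], [0.013, -0.335, -0.942], [-1.0, -0.02, -0.006]]
ft_force: [0.5, -0.6, -0.0]
width: 0.0199
```

```bash
python3 g.py .623 .186 .18 -19.5; python3 -c "
from h import *
im=camera('side');crop(im,240,110,360,220,6,'pics/p4.png')"
```

```text
tcp [0.5734 0.0047 0.1711] yaw -19.57 units [-0.3  -0.57 -7.5 ] turn -0.01 tilt [-0.0156  0.0124] F [-1.3  0.5 -1. ] w 0.0198 t 42.72
```

View pics/p4.png

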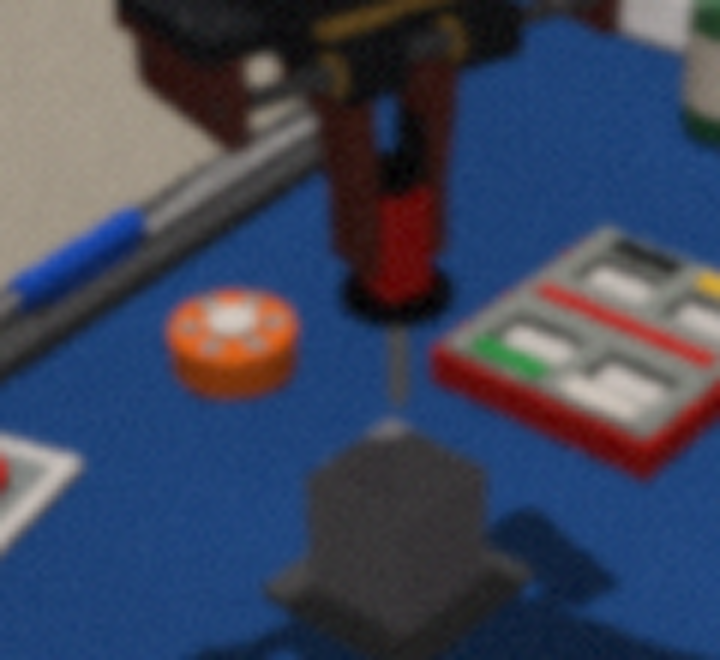

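```bash
python3 -c "
from h import *
print(at('side',(306.3,177),.096))"
```

```text
[0.56818309 0.00451976 0.096     ]
```

Request:
servo_tool:
  motion:
    - [-0.2, -0.1, -0.6, 0, 0]
    - [-0.1, -0.1, -1, 0, 0]
    - [0, -0.1, -1, 0, 0]
    - [0, -0.1, -1, 0, 0]
    - [0, -0.1, -1, 0, 0]
    - [0, 0, -1, 0, 0]
    - [0, 0, -0.6, 0, 0]

```text
t: 43.35
tcp_pos: [0.6106, 0.1614, 0.1724]
ee_rot: [[-0.03, 0.939, -0.342], [0.011, -0.342, -0.94], [-0.999, -0.032, 0.0]]
ft_force: [-0.4, 0.3, -0.8]
width: 0.0202
```

```bash
python3 g.py .623 .186 .18 -19.5
```

```text
tcp [0.6103 0.1578 0.1722] yaw -20.07 units [-0.32  0.08 -1.23] turn -0.1 tilt [-0.0308  0.0087] F [-0.3 -0.7 -1.7] w 0.0197 t 43.55
```

Request:
servo_tool:
  motion:
    - [-0.5, 0.1, -1, -0.1, 0]

```text
t: 43.63
tcp_pos: [0.6201, 0.1736, 0.1818]
ee_rot: [[-0.036, 0.94, -0.339], [0.002, -0.339, -0.941], [-0.999, -0.035, 0.01]]
ft_force: [1.1, -1.4, -1.9]
width: 0.0199
```

```bash
python3 st.py 3
```

Request:
servo_tool:
  motion:
    - [0.8, 0, -0.25, 0, 0]
    - [0.9, 0, 0, 0, 0]
    - [0, 0, 0, 0, 0]

```text
t: 44.03
tcp_pos: [0.6231, 0.1829, 0.1419]
ee_rot: [[-0.028, 0.941, -0.338], [0.007, -0.337, -0.941], [-1.0, -0.029, 0.003]]
ft_force: [-0.9, -1.0, -0.8]
width: 0.02
```

```bash
python3 g.py .6235 .186 .14 -19.5; python3 -c "
from h import *
im=camera('side');crop(im,190,150,310,260,6,'pics/p5.png')"
```

```text
tcp [0.6258 0.1849 0.1471] yaw -19.7 units [ 0.29 -0.09 -0.01] turn -0.03 tilt [-0.0215  0.0102] F [-0.5  0.4 -0.7] w 0.0197 t 44.23
```

View pics/p5.png

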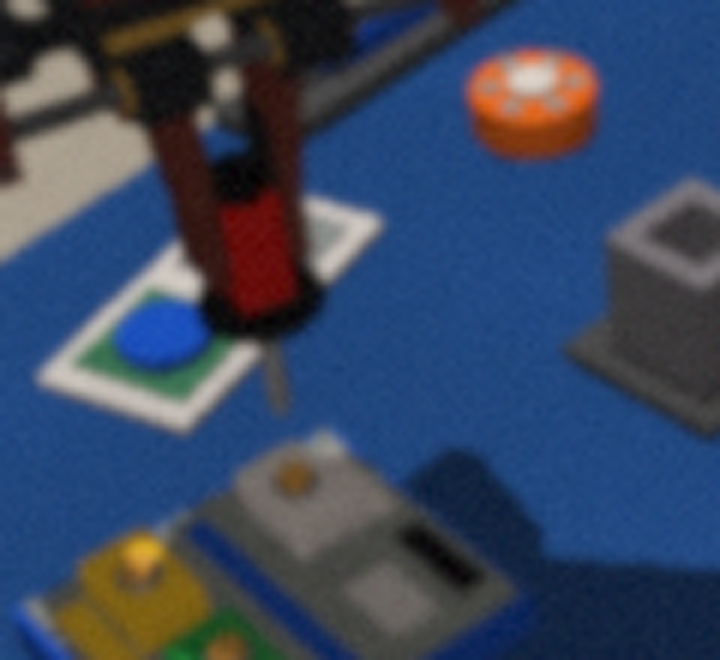

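Request:
servo_tool:
  motion:
    - [0.75, -0.07, -0.03, 0, 0]

```text
t: 44.37
tcp_pos: [0.6269, 0.1872, 0.133]
ee_rot: [[-0.014, 0.941, -0.338], [0.013, -0.338, -0.941], [-1.0, -0.017, -0.007]]
ft_force: [1.0, 0.4, -0.6]
width: 0.0199
```

```bash
python3 g.py .624 .186 .119 -19.5; python3 -c "
from h import *
im=camera('side');crop(im,200,170,300,260,7,'pics/p6.png')"
```

```text
tcp [0.6242 0.1866 0.1292] yaw -19.69 units [0.41 0.01 0.03] turn -0.03 tilt [-0.021   0.0104] F [ 0.3  0.6 -0.8] w 0.0196 t 44.57
```

View pics/p6.png

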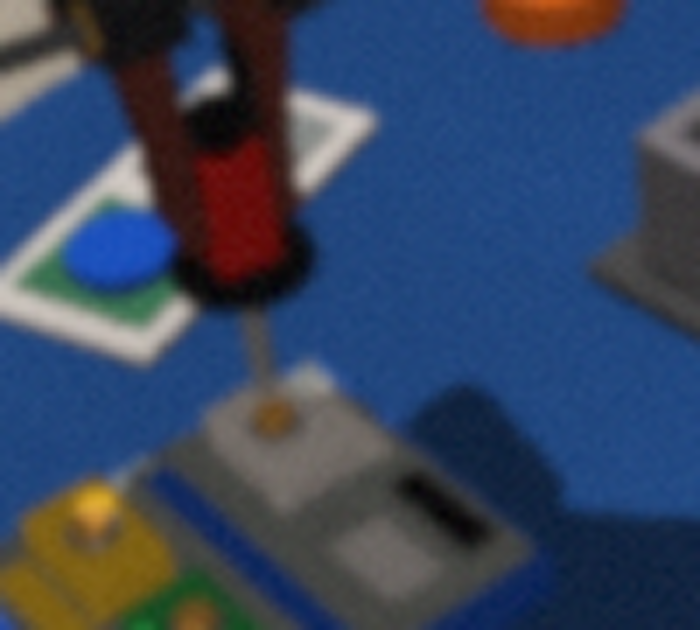

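```bash
python3 -c "
from h import *
f=lambda P:(px('side',P)-[200,170])*7
print(f([[.6184,.186,.0543],[.6184,.186,.044],[.6284,.186,.044],[.6184,.196,.044]]))"
```

```text
[[266.36041873 384.03867133]
 [270.67191486 408.02526341]
 [247.67677111 395.02804558]
 [247.80755418 426.36648486]]
```

```bash
python3 -c "
from h import *
ims=np.mean([camera('side').astype(float) for _ in range(4)],0)
im=np.clip(ims*1.6,0,255).astype(np.uint8);crop(im,222,208,256,240,18,'pics/p7.png')"
```

```text
(no output)
```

View pics/p7.png

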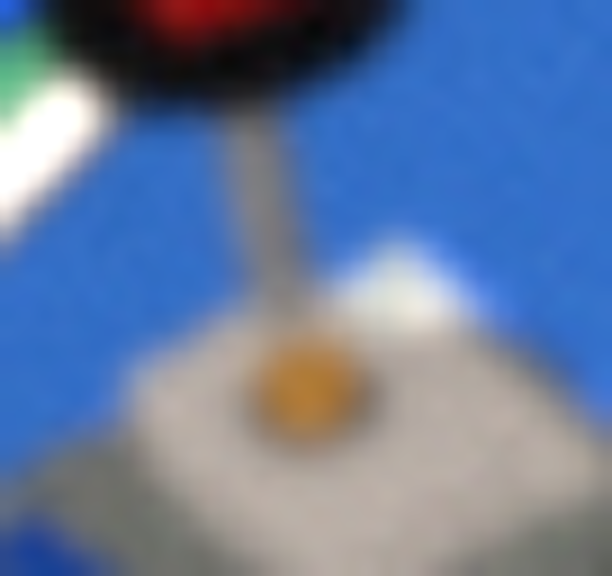

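Request:
servo_tool:
  motion:
    - [0.3, 0, 0.02, 0, 0]

```text
t: 44.9
tcp_pos: [0.6252, 0.1869, 0.1234]
ee_rot: [[-0.017, 0.941, -0.337], [0.012, -0.337, -0.942], [-1.0, -0.02, -0.005]]
ft_force: [0.7, 0.8, 0.1]
width: 0.0197
```

```bash
python3 g.py .624 .186 .119 -19.5; python3 -c "
from h import *
ims=np.mean([camera('side').astype(float) for _ in range(4)],0)
im=np.clip(ims*1.6,0,255).astype(np.uint8);crop(im,222,208,256,240,18,'pics/p8.png')"
```

```text
tcp [0.6239 0.1863 0.1214] yaw -19.68 units [0.1  0.01 0.01] turn -0.03 tilt [-0.0208  0.0105] F [-0.  -0.3 -1.6] w 0.0195 t 45.1
```

View pics/p8.png

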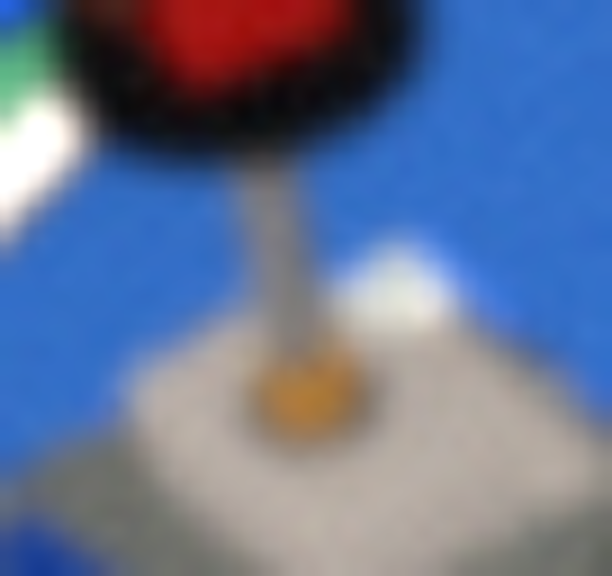

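```bash
cat > f.py <<'E'
from h import *
F=[];Z=[]
for i in range(8):
    camera('side'); s=sense();F.append(s['ft_force']);Z.append(s['tcp_pos'])
print("F",np.mean(F,0).round(2),"sd",np.std(F,0).round(1)); go([float(a) for a in __import__('sys').argv[1:4]],float(__import__('sys').argv[4]))
E
python3 f.py .624 .186 .117 -19.5
```

```text
F [-0.33  0.07 -0.67] sd [0.4 0.3 0.2]
tcp [0.6242 0.1865 0.1219] yaw -19.69 units [0.2  0.   0.02] turn -0.03 tilt [-0.0199  0.0108] F [-0.6 -0.1 -0.8] w 0.0195 t 45.7
```

Request:
servo_tool:
  motion:
    - [0.12, 0, 0, 0, 0]

```text
t: 45.78
tcp_pos: [0.6245, 0.1866, 0.1194]
ee_rot: [[-0.019, 0.941, -0.337], [0.011, -0.337, -0.941], [-1.0, -0.022, -0.004]]
ft_force: [1.0, -0.7, -0.2]
width: 0.0197
```

```bash
python3 f.py .624 .186 .117 -19.5
```

```text
F [ 0.17  0.22 -0.78] sd [0.3 0.5 0.5]
tcp [0.6242 0.1865 0.1189] yaw -19.69 units [0.08 0.   0.02] turn -0.03 tilt [-0.0199  0.0108] F [ 0.4  0.7 -0.7] w 0.0199 t 46.18
```

Request:
servo_tool:
  motion:
    - [0.06, 0, 0, 0, 0]

```text
t: 46.27
tcp_pos: [0.6243, 0.1866, 0.1177]
ee_rot: [[-0.019, 0.941, -0.337], [0.011, -0.337, -0.942], [-1.0, -0.022, -0.004]]
ft_force: [-0.5, 0.0, -1.3]
width: 0.02
```

```bash
python3 f.py .624 .186 .117 -19.5
```

```text
F [ 0.5   0.13 -0.26] sd [0.4 0.4 0.6]
tcp [0.6242 0.1865 0.1175] yaw -19.69 units [ 0.02 -0.    0.02] turn -0.03 tilt [-0.0197  0.0108] F [0.7 0.4 0.1] w 0.02 t 46.67
```

Request:
servo_tool:
  motion:
    - [0.07, 0, 0, 0, 0]

```text
t: 46.75
tcp_pos: [0.6243, 0.1866, 0.1161]
ee_rot: [[-0.019, 0.941, -0.337], [0.011, -0.337, -0.942], [-1.0, -0.022, -0.004]]
ft_force: [-0.4, -1.6, 0.5]
width: 0.0198
```

```bash
python3 f.py .624 .186 .116 -19.5; python3 -c "
from h import *
ims=np.mean([camera('side').astype(float) for _ in range(3)],0)
im=np.clip(ims*1.6,0,255).astype(np.uint8);crop(im,222,208,256,240,18,'pics/p9.png')"
```

```text
F [-0.06 -0.21  1.21] sd [0.5 0.4 0.5]
tcp [0.6243 0.1866 0.1158] yaw -19.68 units [-0.01 -0.    0.02] turn -0.03 tilt [-0.0195  0.0109] F [ 0.2 -0.1  1.3] w 0.0199 t 47.15
```

View pics/p9.png

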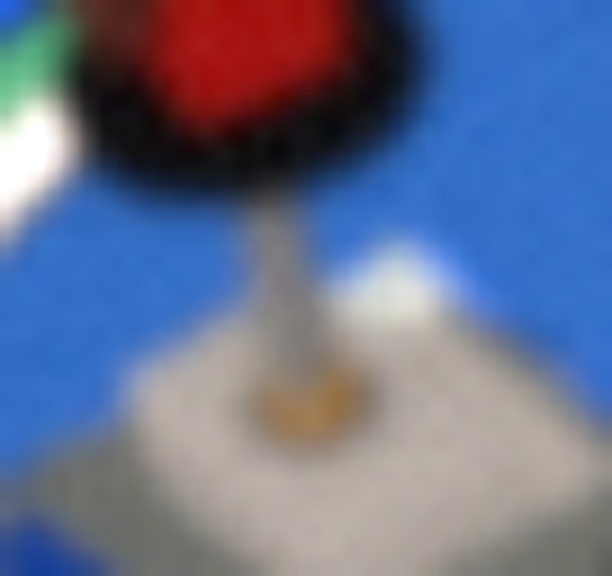

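Request:
servo_tool:
  motion:
    - [-0.5, 0, 0, 0, 0]
    - [-0.7, 0, 0, 0, 0]

```text
t: 47.47
tcp_pos: [0.6224, 0.1853, 0.1431]
ee_rot: [[-0.027, 0.941, -0.337], [0.009, -0.336, -0.942], [-1.0, -0.028, 0.001]]
ft_force: [0.2, -0.3, -0.9]
width: 0.0198
```

```bash
python3 g.py .6345 .251 .14 -19.5
```

```text
tcp [0.6236 0.1857 0.1441] yaw -19.69 units [ 0.18 -0.47 -2.61] turn -0.03 tilt [-0.0227  0.0098] F [ 0.2  0.6 -0.9] w 0.0197 t 47.67
```

Request:
servo_tool:
  motion:
    - [0, -0.2, -1, 0, 0]

```text
t: 47.75
tcp_pos: [0.628, 0.2045, 0.1434]
ee_rot: [[-0.023, 0.939, -0.343], [0.005, -0.343, -0.939], [-1.0, -0.024, 0.003]]
ft_force: [1.6, -0.3, -1.0]
width: 0.0197
```

```bash
python3 st.py 3
```

Request:
servo_tool:
  motion:
    - [0, -0.2, -1, 0, 0]

```text
t: 47.98
tcp_pos: [0.631, 0.2317, 0.1426]
ee_rot: [[-0.025, 0.94, -0.34], [0.005, -0.34, -0.94], [-1.0, -0.025, 0.003]]
ft_force: [1.0, -2.6, -1.0]
width: 0.0197
```

```bash
python3 g.py .6345 .251 .13 -19.5
```

```text
tcp [0.6294 0.2384 0.1428] yaw -19.45 units [ 0.51  0.04 -0.54] turn 0.01 tilt [-0.0253  0.0102] F [ 0.8 -1.4 -1.3] w 0.0195 t 48.18
```

Request:
servo_tool:
  motion:
    - [0.45, 0.04, -0.52, 0, 0]

```text
t: 48.27
tcp_pos: [0.6359, 0.247, 0.1332]
ee_rot: [[-0.023, 0.942, -0.336], [0.008, -0.336, -0.942], [-1.0, -0.024, -0.0]]
ft_force: [1.9, -0.7, -1.2]
width: 0.0201
```

```bash
python3 f.py .6345 .251 .12 -19.5
```

```text
F [-0.15  0.23 -0.83] sd [0.6 0.9 0.8]
tcp [0.6347 0.2496 0.1321] yaw -19.5 units [ 0.48 -0.01 -0.05] turn -0.0 tilt [-0.0247  0.01  ] F [ 0.2 -0.1 -1.7] w 0.0198 t 48.67
```

Request:
servo_tool:
  motion:
    - [0.4, 0, -0.05, 0, 0]

```text
t: 48.75
tcp_pos: [0.6362, 0.2508, 0.1242]
ee_rot: [[-0.021, 0.942, -0.335], [0.011, -0.334, -0.942], [-1.0, -0.024, -0.003]]
ft_force: [0.4, 1.4, 0.0]
width: 0.0198
```

```bash
python3 g.py .6345 .251 .12 -19.5; python3 -c "
from h import *
print(px('side',[.630,.251,.044]))
ims=np.mean([camera('side').astype(float) for _ in range(4)],0)
im=np.clip(ims*1.6,0,255).astype(np.uint8);crop(im,195,218,229,250,18,'pics/q1.png')"
```

```text
tcp [0.6345 0.2505 0.1215] yaw -19.5 units [ 0.06 -0.01 -0.02] turn -0.0 tilt [-0.0256  0.0094] F [ 0.2 -0.2 -0.7] w 0.0198 t 48.95
[[212.6732759  243.67675934]]
```

View pics/q1.png

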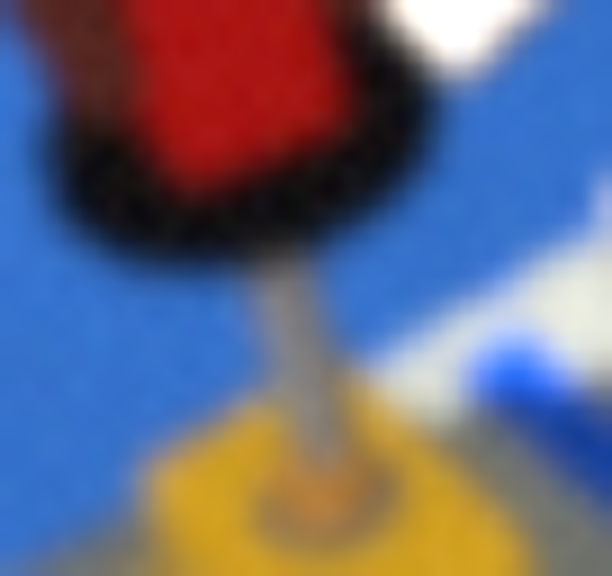

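Request:
servo_tool:
  motion:
    - [0.14, 0, -0.01, 0, 0]

```text
t: 49.23
tcp_pos: [0.6354, 0.2514, 0.1195]
ee_rot: [[-0.023, 0.942, -0.334], [0.011, -0.334, -0.943], [-1.0, -0.025, -0.002]]
ft_force: [0.9, 0.5, 0.2]
width: 0.02
```

```bash
python3 f.py .6345 .251 .1155 -19.5
```

```text
F [ 0.05 -0.14 -0.68] sd [0.3 0.4 0.5]
tcp [0.6349 0.2512 0.1188] yaw -19.49 units [ 0.13 -0.01  0.01] turn 0.0 tilt [-0.0244  0.0101] F [ 0.5 -0.4 -0.4] w 0.02 t 49.63
```

Request:
servo_tool:
  motion:
    - [0.1, 0, 0, 0, 0]

```text
t: 49.72
tcp_pos: [0.6352, 0.2513, 0.1168]
ee_rot: [[-0.024, 0.942, -0.334], [0.01, -0.334, -0.943], [-1.0, -0.026, -0.002]]
ft_force: [-1.0, -0.5, 0.4]
width: 0.0199
```

```bash
python3 f.py .6345 .251 .1155 -19.5; python3 -c "
from h import *
ims=np.mean([camera('side').astype(float) for _ in range(3)],0)
im=np.clip(ims*1.6,0,255).astype(np.uint8);crop(im,195,218,229,250,18,'pics/q2.png')"
```

```text
F [0.52 0.1  0.61] sd [0.8 0.5 0.6]
tcp [0.6351 0.2513 0.1164] yaw -19.5 units [ 0.04 -0.02  0.02] turn 0.0 tilt [-0.024   0.0103] F [0.5 0.9 0.8] w 0.0202 t 50.12
```

View pics/q2.png

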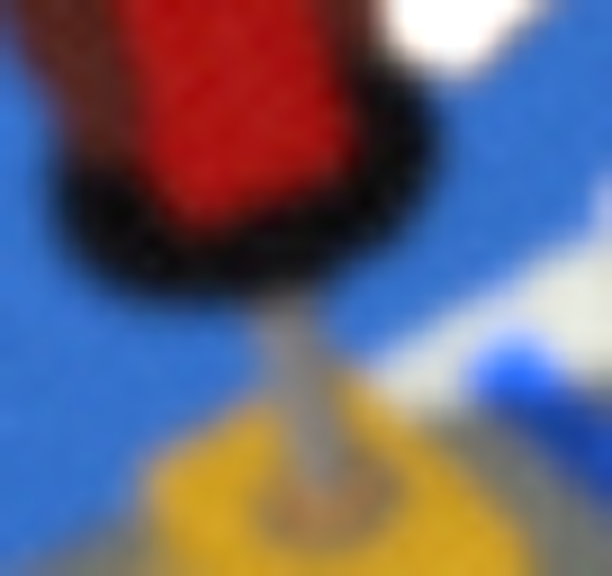

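Request:
servo_tool:
  motion:
    - [0.04, 0, 0, 0, 0]

```text
t: 50.35
tcp_pos: [0.6351, 0.2513, 0.1156]
ee_rot: [[-0.024, 0.942, -0.334], [0.01, -0.334, -0.943], [-1.0, -0.026, -0.002]]
ft_force: [0.4, -0.5, 1.2]
width: 0.0195
```

```bash
python3 f.py .5835 .2605 .1155 -19.5
```

```text
F [ 0.3  -0.09  1.63] sd [0.6 0.5 0.6]
tcp [0.635  0.2513 0.1154] yaw -19.5 units [ 0.05 -2.07  0.34] turn 0.0 tilt [-0.024   0.0103] F [ 0.4 -0.   1.5] w 0.0199 t 50.75
```

Request:
servo_tool:
  motion:
    - [-0.5, 0, 0, 0, 0]
    - [-0.7, 0, 0, 0, 0]

```text
t: 50.92
tcp_pos: [0.6331, 0.2498, 0.1424]
ee_rot: [[-0.032, 0.942, -0.333], [0.007, -0.333, -0.943], [-0.999, -0.032, 0.004]]
ft_force: [0.3, -0.4, -0.5]
width: 0.0199
```

```bash
python3 g.py .5835 .2605 .14 -19.5
```

```text
tcp [0.6344 0.2503 0.1435] yaw -19.49 units [ 0.2  -2.05  0.29] turn 0.0 tilt [-0.0276  0.0086] F [-0.6 -0.3 -1. ] w 0.0195 t 51.12
```

Request:
servo_tool:
  motion:
    - [0, -1, 0.15, 0, 0]

```text
t: 51.2
tcp_pos: [0.6126, 0.2523, 0.1429]
ee_rot: [[-0.026, 0.941, -0.338], [0.007, -0.338, -0.941], [-1.0, -0.027, 0.002]]
ft_force: [0.2, -0.4, -1.4]
width: 0.0201
```

```bash
python3 st.py 5
```

Request:
servo_tool:
  motion:
    - [0.3, -1, 0.15, 0, 0]

```text
t: 51.53
tcp_pos: [0.5896, 0.2573, 0.1374]
ee_rot: [[-0.023, 0.941, -0.338], [0.008, -0.338, -0.941], [-1.0, -0.025, 0.0]]
ft_force: [0.0, 0.5, -0.8]
width: 0.0198
```

```bash
python3 f.py .5837 .2608 .123 -19.5
```

```text
F [-0.78  0.14 -0.85] sd [2.2 0.4 1.1]
tcp [0.5856 0.2592 0.137 ] yaw -19.54 units [ 0.56 -0.08 -0.04] turn -0.01 tilt [-0.0272  0.0081] F [-1.   0.7 -0.4] w 0.0203 t 51.93
```

Request:
servo_tool:
  motion:
    - [0.56, -0.08, -0.04, 0, 0]

```text
t: 52.02
tcp_pos: [0.5862, 0.2611, 0.1255]
ee_rot: [[-0.023, 0.942, -0.336], [0.01, -0.336, -0.942], [-1.0, -0.025, -0.002]]
ft_force: [-0.0, -0.3, -0.0]
width: 0.0195
```

```bash
python3 f.py .5837 .2608 .12 -19.5; python3 -c "
from h import *
print(px('side',[.579,.2608,.044]))
ims=np.mean([camera('side').astype(float) for _ in range(4)],0)
im=np.clip(ims*1.6,0,255).astype(np.uint8);crop(im,208,232,242,264,18,'pics/r1.png')"
```

```text
F [-0.11 -0.07 -1.18] sd [0.5 0.4 0.6]
tcp [0.5841 0.261  0.1236] yaw -19.55 units [ 0.15 -0.01  0.01] turn -0.01 tilt [-0.0265  0.0084] F [ 0.5 -0.2 -1. ] w 0.0199 t 52.42
[[226.50317341 257.40492741]]
```

View pics/r1.png

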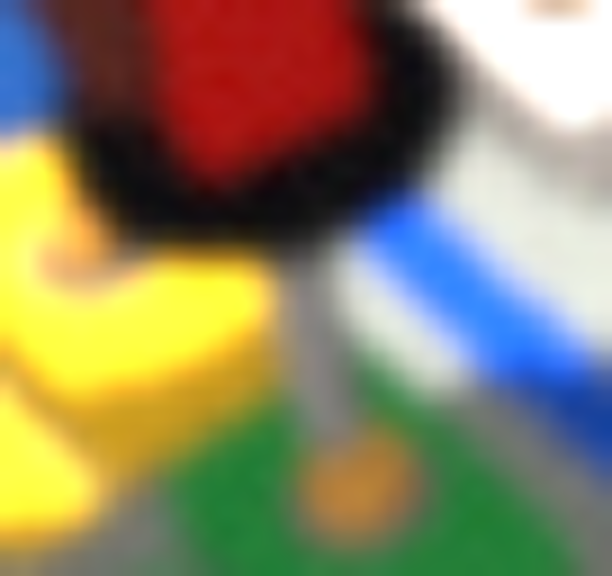

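Request:
servo_tool:
  motion:
    - [0.2, 0, 0, 0, 0]

```text
t: 52.7
tcp_pos: [0.5843, 0.2613, 0.1193]
ee_rot: [[-0.025, 0.942, -0.335], [0.009, -0.334, -0.942], [-1.0, -0.027, -0.0]]
ft_force: [0.3, 0.2, -0.4]
width: 0.02
```

```bash
python3 f.py .5835 .2608 .1155 -19.5
```

```text
F [-0.02 -0.04 -0.94] sd [0.3 0.5 0.8]
tcp [0.5837 0.261  0.1184] yaw -19.55 units [ 0.11 -0.    0.01] turn -0.01 tilt [-0.0269  0.0082] F [ 0.5 -0.6 -1.8] w 0.02 t 53.1
```

Request:
servo_tool:
  motion:
    - [0.12, 0, 0, 0, 0]

```text
t: 53.18
tcp_pos: [0.5839, 0.2611, 0.1159]
ee_rot: [[-0.026, 0.942, -0.335], [0.008, -0.334, -0.942], [-1.0, -0.027, 0.001]]
ft_force: [-0.2, -0.1, 1.9]
width: 0.0199
```

```bash
python3 f.py .5835 .2608 .1155 -19.5; python3 -c "
from h import *
ims=np.mean([camera('side').astype(float) for _ in range(3)],0)
im=np.clip(ims*1.6,0,255).astype(np.uint8);crop(im,208,232,242,264,18,'pics/r2.png')"
```

```text
F [0.38 0.03 1.66] sd [0.6 0.4 0.5]
tcp [0.5838 0.2611 0.1156] yaw -19.54 units [ 0.   -0.01  0.02] turn -0.01 tilt [-0.0265  0.0084] F [ 0.6 -0.5  1.7] w 0.0196 t 53.58
```

View pics/r2.png

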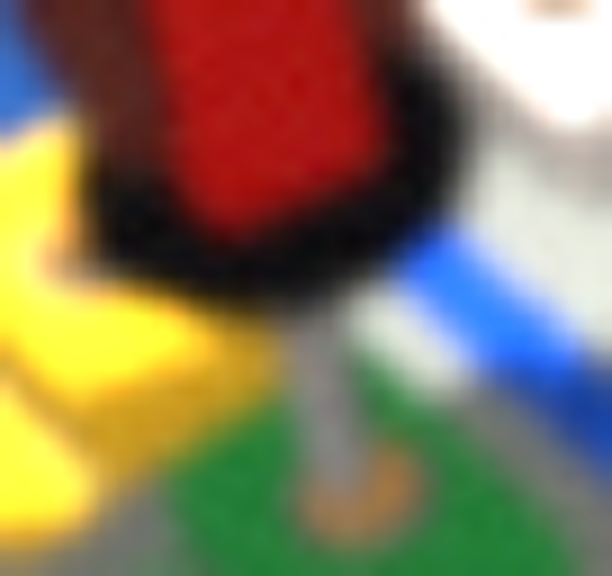

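Request:
servo_tool:
  motion:
    - [-0.5, 0, 0, 0, 0]
    - [-0.9, 0, 0, 0, 0]
    - [-1, 0, 0, 0, 0]
    - [-0.6, 0, 0, 0, 0]

```text
t: 54.07
tcp_pos: [0.5821, 0.2587, 0.1894]
ee_rot: [[-0.038, 0.942, -0.333], [0.004, -0.334, -0.943], [-0.999, -0.037, 0.009]]
ft_force: [-0.6, 1.0, 0.3]
width: 0.0199
```

```bash
python3 g.py .576 .0057 .19 -19.5; python3 -c "
from h import *
im=camera('side');crop(im,180,150,350,280,4.7,'pics/s0.png')"
```

```text
tcp [0.5818 0.2583 0.1867] yaw -19.51 units [-0.15  3.15  9.6 ] turn -0.0 tilt [-0.0384  0.003 ] F [ 0.2 -0.  -0.9] w 0.0198 t 54.27
```

View pics/s0.png

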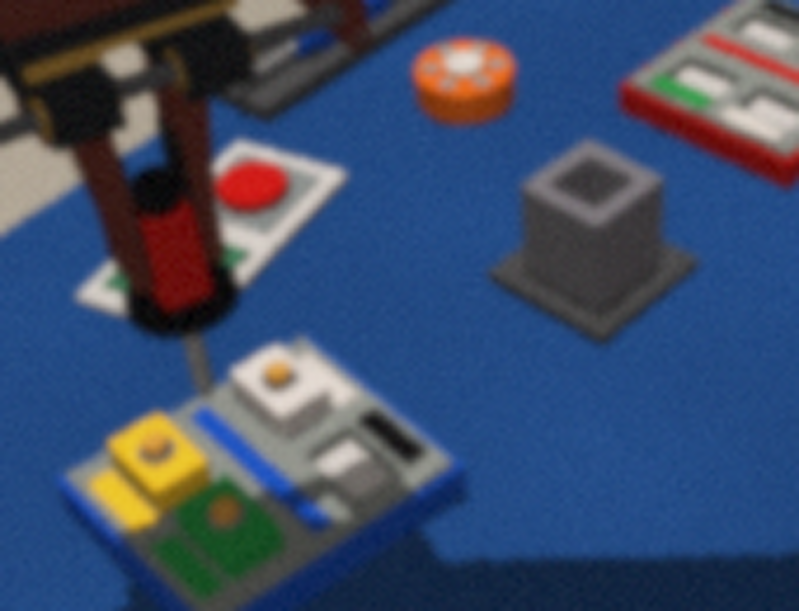

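Request:
servo_tool:
  motion:
    - [-0.2, 0.1, 0.7, 0, 0]
    - [0, 0.2, 1, 0, 0]
    - [0, 0.2, 1, 0, 0]
    - [0, 0.2, 1, 0, 0]
    - [0, 0.2, 1, 0, 0]
    - [0, 0.2, 1, 0, 0]
    - [0, 0.2, 1, 0, 0]
    - [0, 0.2, 1, 0, 0]
    - [0, 0.2, 0.9, 0, 0]

```text
t: 55.07
tcp_pos: [0.5399, 0.0377, 0.1774]
ee_rot: [[-0.064, 0.945, -0.321], [0.002, -0.322, -0.947], [-0.998, -0.061, 0.019]]
ft_force: [0.6, -0.9, -0.1]
width: 0.0199
```

```bash
python3 g.py .576 .0057 .19 -19.5
```

```text
tcp [0.5407 0.039  0.1779] yaw -18.88 units [-0.58  1.74  0.81] turn 0.1 tilt [-0.0626  0.0023] F [ 0.1  0.  -1.2] w 0.0201 t 55.27
```

Request:
servo_tool:
  motion:
    - [-0.8, 0.9, 0.45, 0.1, 0]

```text
t: 55.35
tcp_pos: [0.5551, 0.0258, 0.1936]
ee_rot: [[-0.071, 0.943, -0.326], [0.004, -0.326, -0.945], [-0.997, -0.068, 0.019]]
ft_force: [0.3, 0.9, -1.3]
width: 0.0195
```

```bash
python3 st.py 4
```

Request:
servo_tool:
  motion:
    - [-0.8, 0.9, 0.4, 0, 0]

```text
t: 55.63
tcp_pos: [0.5741, 0.0101, 0.2118]
ee_rot: [[-0.071, 0.943, -0.325], [0.005, -0.325, -0.946], [-0.997, -0.069, 0.019]]
ft_force: [0.1, 0.7, -1.7]
width: 0.0201
```

```bash
python3 st.py 4
```

Request:
servo_tool:
  motion:
    - [1, 0, 0, 0, 0]
    - [1, 0, 0, 0, 0]
    - [0, 0, 0, 0, 0]

```text
t: 56.08
tcp_pos: [0.5732, 0.0109, 0.1625]
ee_rot: [[-0.064, 0.943, -0.326], [0.005, -0.327, -0.945], [-0.998, -0.062, 0.016]]
ft_force: [-1.3, 0.3, -1.8]
width: 0.0197
```

```bash
python3 g.py .576 .0057 .19 -19.5
```

```text
tcp [0.577  0.0105 0.1679] yaw -19.16 units [-0.88 -0.02  0.21] turn 0.06 tilt [-0.0557  0.0052] F [ 0.  -0.1 -1.3] w 0.0199 t 56.28
```

Request:
servo_tool:
  motion:
    - [-1, -0.1, 0, 0, 0]

```text
t: 56.37
tcp_pos: [0.5741, 0.0109, 0.1903]
ee_rot: [[-0.062, 0.943, -0.327], [0.005, -0.328, -0.945], [-0.998, -0.06, 0.016]]
ft_force: [-0.2, 0.5, -1.9]
width: 0.0202
```

```bash
python3 st.py 4
```

Request:
servo_tool:
  motion:
    - [1, 0, 0, 0, 0]
    - [1, 0, 0, 0, 0]
    - [0, 0, 0, 0, 0]

```text
t: 56.82
tcp_pos: [0.5756, 0.0113, 0.145]
ee_rot: [[-0.047, 0.943, -0.328], [0.005, -0.329, -0.944], [-0.999, -0.046, 0.011]]
ft_force: [-1.1, 0.3, -2.0]
width: 0.0197
```

```bash
python3 g.py .576 .0057 .19 -19.5
```

```text
tcp [0.5787 0.0119 0.1498] yaw -19.2 units [-1.6  -0.08  0.28] turn 0.05 tilt [-0.0406  0.0052] F [ 0.5  0.1 -0.7] w 0.0201 t 57.02
```

Request:
servo_tool:
  motion:
    - [-1, -0.1, 0.15, 0, 0]

```text
t: 57.1
tcp_pos: [0.5743, 0.0093, 0.1722]
ee_rot: [[-0.046, 0.944, -0.328], [0.006, -0.328, -0.945], [-0.999, -0.046, 0.01]]
ft_force: [0.1, 0.0, -1.3]
width: 0.0201
```

```bash
python3 st.py 4
```

Request:
servo_tool:
  motion:
    - [-0.6, 0, 0.1, 0, 0]

```text
t: 57.38
tcp_pos: [0.5752, 0.0069, 0.1892]
ee_rot: [[-0.042, 0.944, -0.328], [0.005, -0.328, -0.945], [-0.999, -0.041, 0.009]]
ft_force: [-0.2, 0.3, -1.8]
width: 0.0201
```

```bash
python3 st.py 4
```

Request:
servo_tool:
  motion:
    - [1, 0, 0, 0, 0]
    - [1, 0, 0, 0, 0]
    - [0, 0, 0, 0, 0]

```text
t: 57.83
tcp_pos: [0.5752, 0.0073, 0.139]
ee_rot: [[-0.035, 0.944, -0.329], [0.005, -0.329, -0.944], [-0.999, -0.035, 0.007]]
ft_force: [-0.1, -0.4, -1.1]
width: 0.0199
```

```bash
python3 g.py .576 .0057 .15 -19.5
```

```text
tcp [0.5785 0.0077 0.1443] yaw -19.22 units [-0.22 -0.07  0.11] turn 0.05 tilt [-0.028   0.0055] F [-0.4 -0.  -0.9] w 0.0193 t 58.03
```

Request:
servo_tool:
  motion:
    - [-1, -0.1, 0, 0, 0]

```text
t: 58.12
tcp_pos: [0.575, 0.008, 0.1667]
ee_rot: [[-0.034, 0.944, -0.329], [0.005, -0.329, -0.944], [-0.999, -0.034, 0.006]]
ft_force: [-0.6, -0.2, -0.6]
width: 0.0197
```

```bash
python3 st.py 4
```

Request:
servo_tool:
  motion:
    - [1, 0, 0, 0, 0]
    - [1, 0, 0, 0, 0]
    - [0, 0, 0, 0, 0]

```text
t: 58.57
tcp_pos: [0.5782, 0.0084, 0.1215]
ee_rot: [[-0.019, 0.944, -0.33], [0.005, -0.33, -0.944], [-1.0, -0.02, 0.002]]
ft_force: [-0.9, 0.9, -0.7]
width: 0.0197
```

```bash
python3 g.py .576 .0057 .15 -19.5
```

```text
tcp [0.5811 0.009  0.1262] yaw -19.26 units [-0.95 -0.16  0.19] turn 0.04 tilt [-0.0128  0.0053] F [0.1 0.9 0. ] w 0.0197 t 58.77
```

Request:
servo_tool:
  motion:
    - [0.7, -0.16, 0.16, 0.04, 0]

```text
t: 58.85
tcp_pos: [0.5792, 0.0075, 0.1126]
ee_rot: [[-0.005, 0.943, -0.333], [0.006, -0.333, -0.943], [-1.0, -0.007, -0.004]]
ft_force: [1.3, -0.1, -0.0]
width: 0.0197
```

```bash
python3 f.py .576 .0057 .088 -19.6; python3 -c "
from h import *
im=camera('side');crop(im,260,130,360,220,7,'pics/s1.png')"
```

```text
F [-0.7  -0.26 -1.37] sd [0.9 0.3 1.3]
tcp [0.5764 0.0068 0.1096] yaw -19.49 units [0.87 0.01 0.05] turn 0.02 tilt [-0.0116  0.0054] F [ 0.3 -0.3 -1.2] w 0.0197 t 59.25
```

View pics/s1.png

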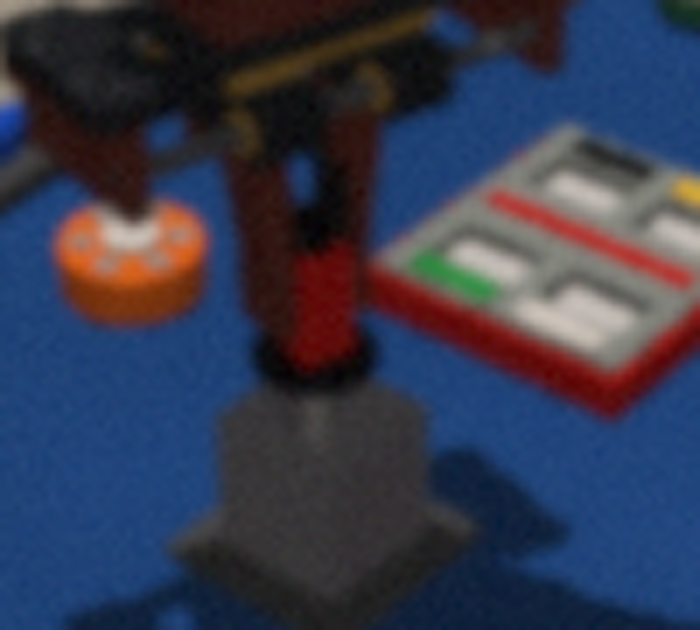

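Probe is descending into the stand cleanly.

Request:
servo_tool:
  motion:
    - [0.65, 0, 0.04, 0, 0]

```text
t: 59.38
tcp_pos: [0.5781, 0.0064, 0.0961]
ee_rot: [[-0.006, 0.943, -0.334], [0.006, -0.334, -0.943], [-1.0, -0.008, -0.003]]
ft_force: [0.8, -0.2, -0.7]
width: 0.0199
```

```bash
python3 f.py .576 .0057 .088 -19.6
```

```text
F [-0.21  0.1  -1.05] sd [0.5 0.4 0.8]
tcp [0.5761 0.006  0.0938] yaw -19.49 units [0.23 0.   0.01] turn 0.02 tilt [-0.011   0.0055] F [-0.5  0.2 -0.7] w 0.0199 t 59.78
```

Request:
servo_tool:
  motion:
    - [0.2, 0, 0, 0, 0]

```text
t: 59.87
tcp_pos: [0.5768, 0.0061, 0.0898]
ee_rot: [[-0.009, 0.943, -0.334], [0.006, -0.334, -0.943], [-1.0, -0.01, -0.002]]
ft_force: [0.9, 0.5, -0.8]
width: 0.0198
```

```bash
python3 f.py .576 .0057 .087 -19.6; python3 -c "
from h import *
im=camera('side');crop(im,260,130,360,220,7,'pics/s2.png')"
```

```text
F [ 0.1  -0.09 -0.94] sd [0.4 0.6 0.4]
tcp [0.5761 0.006  0.0889] yaw -19.49 units [0.08 0.   0.01] turn 0.02 tilt [-0.0109  0.0055] F [ 0.7 -0.3 -1.2] w 0.0197 t 60.27
```

View pics/s2.png

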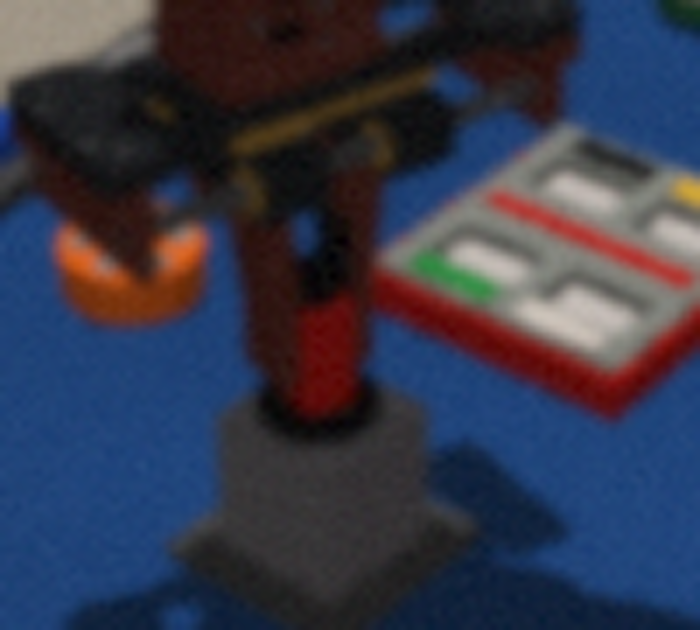

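Request:
servo_tool:
  motion:
    - [0.1, 0, 0, 0, 0]

```text
t: 60.4
tcp_pos: [0.5764, 0.0061, 0.0868]
ee_rot: [[-0.01, 0.943, -0.334], [0.005, -0.334, -0.943], [-1.0, -0.011, -0.002]]
ft_force: [0.6, -1.4, 5.2]
width: 0.0198
```

```bash
python3 f.py .576 .0057 .087 -19.6
```

```text
F [-0.69 -0.42  3.62] sd [0.3 0.6 1.3]
tcp [0.5764 0.006  0.0867] yaw -19.49 units [-0.01 -0.01  0.02] turn 0.02 tilt [-0.0103  0.0054] F [-1.   0.1  4.9] w 0.0197 t 60.8
```

Request:
servo_tool:
  motion:
    - [0, 0, 0, 0, 0.6]
    - [0, 0, 0, 0, 0.6]
    - [0, 0, 0, 0, 0.6]
    - [0, 0, 0, 0, 0.6]
    - [0, 0, 0, 0, 0.6]
    - [-0.4, 0, 0, 0, 0.6]
    - [-0.7, 0, 0, 0, 0.6]
    - [-0.8, 0, 0, 0, 0.6]
    - [-0.9, 0, 0, 0, 0.6]
    - [-1, 0, 0, 0, 0.6]
    - [-1, 0, 0, 0, 0.6]

```text
t: 61.72
tcp_pos: [0.5728, 0.0057, 0.2064]
ee_rot: [[-0.025, 0.943, -0.332], [0.007, -0.332, -0.943], [-1.0, -0.026, 0.002]]
ft_force: [0.6, -0.3, -0.1]
width: 0.0525
```

```bash
python3 f.py .45 -.1 .25 -19.6; python3 -c "
from h import *
im=camera('side');crop(im,180,110,360,270,4.4,'pics/s3.png')"
```

```text
F [0.31 0.31 0.24] sd [0.8 0.3 1.1]
tcp [0.5725 0.0055 0.2036] yaw -19.42 units [-1.75 -3.27  5.61] turn 0.03 tilt [-0.0269  0.0067] F [0.6 0.4 0.2] w 0.0525 t 62.12
```

View pics/s3.png

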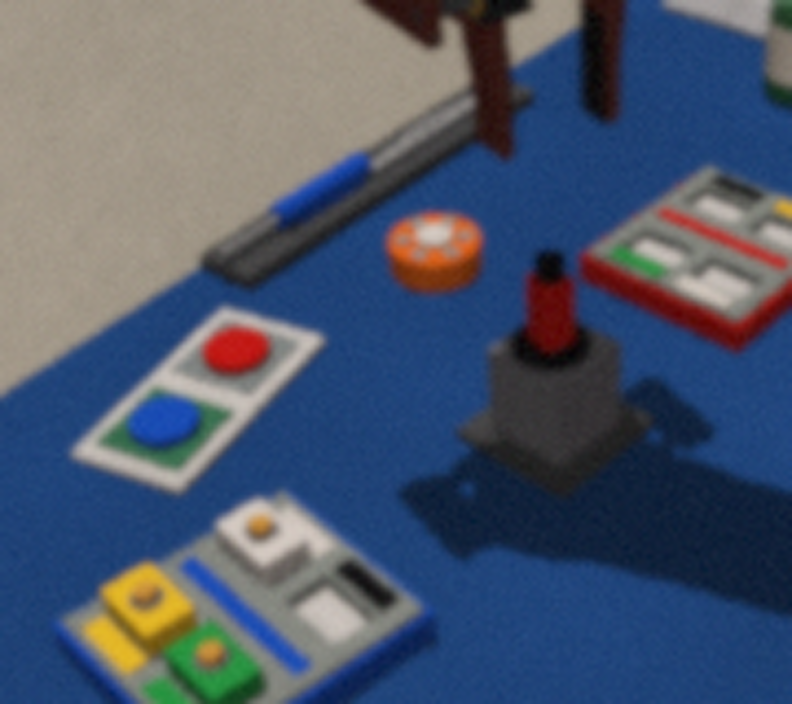

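Request:
servo_tool:
  motion:
    - [-0.5, -0.3, 0.6, 0, 0.6]
    - [-0.5, -0.6, 1, 0, 0.6]
    - [0, -0.6, 1, 0, 0.6]
    - [0, -0.6, 1, 0, 0.6]
    - [0, -0.6, 1, 0, 0.6]
    - [0, -0.6, 1, 0, 0.6]
    - [0, -0.6, 1, 0, 0.6]
    - [0, -0.6, 1, 0, 0.6]
    - [0, -0.3, 0.6, 0, 0.6]
    - [0, 0, 0, 0, 0.6]

```text
t: 63.0
tcp_pos: [0.381, -0.1515, 0.2259]
ee_rot: [[-0.04, 0.944, -0.328], [0.013, -0.328, -0.945], [-0.999, -0.042, 0.001]]
ft_force: [0.1, -0.3, -0.5]
width: 0.0528
```

```bash
python3 - <<'E'
from h import *
for i in range(6): camera('side')
t=camera('top');s=camera('side')
cv2.imwrite('pics/endt.png',t[:,:,::-1]); crop(s,180,200,290,280,7,'pics/ends.png'); crop(t,195,75,345,190,5,'pics/endtz.png')
c,sn=np.cos(np.radians(-10.4)),np.sin(np.radians(-10.4))
# studs vs prediction at flush height (est frame, both cams)
v=cv2.resize(s[200:280,180:290,::-1],None,fx=7,fy=7,interpolation=cv2.INTER_CUBIC)
for a,b in((26,-33),(26,33),(-26,33)):
    for z in(.022,.038):
        P=[]
        for u,w in((21,14),(21,-14),(-21,-14),(-21,14)):
            X,Y=(a+u)/1000,(b+w)/1000; P.append([.5984+c*X-sn*Y,.2232+sn*X+c*Y,z])
        cv2.polylines(v,[((px('side',P)-[180,200])*7).astype(np.int32)],True,(0,0,255),1)
cv2.imwrite('pics/endov.png',v)
go([0,0,0])
E
```

```text
tcp [ 0.3844 -0.1484  0.2261] yaw -18.82 units [  9.71 -16.08  -0.65] turn 0.0 tilt [-0.0386  0.014 ] F [ 0.6 -0.8 -0.3] w 0.053 t 63.4
```

View pics/endov.png

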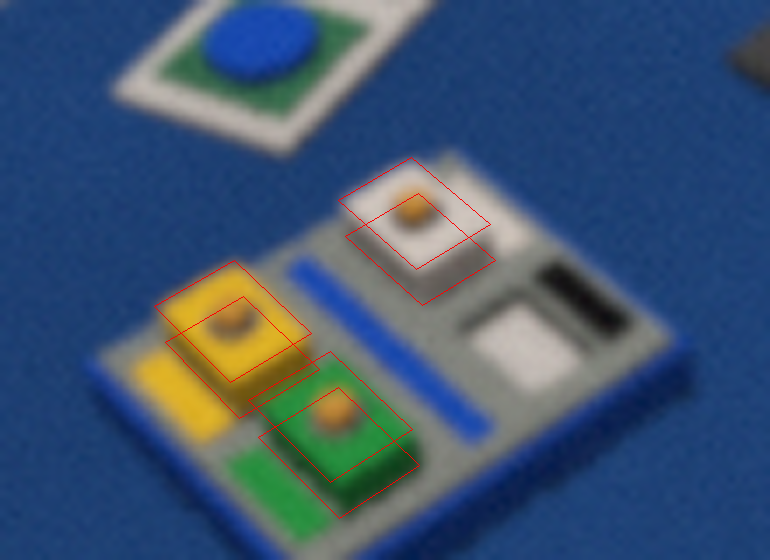

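View pics/endt.png

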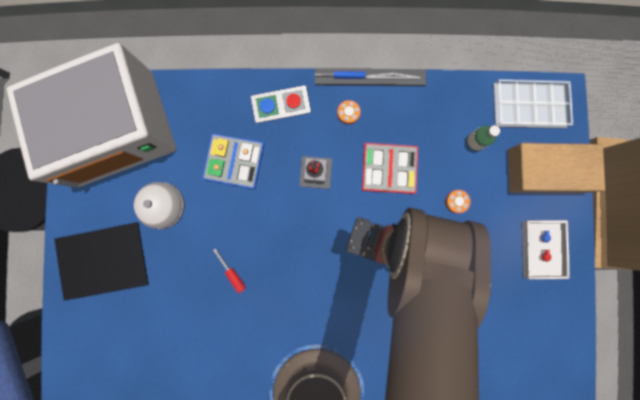

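View pics/endtz.png

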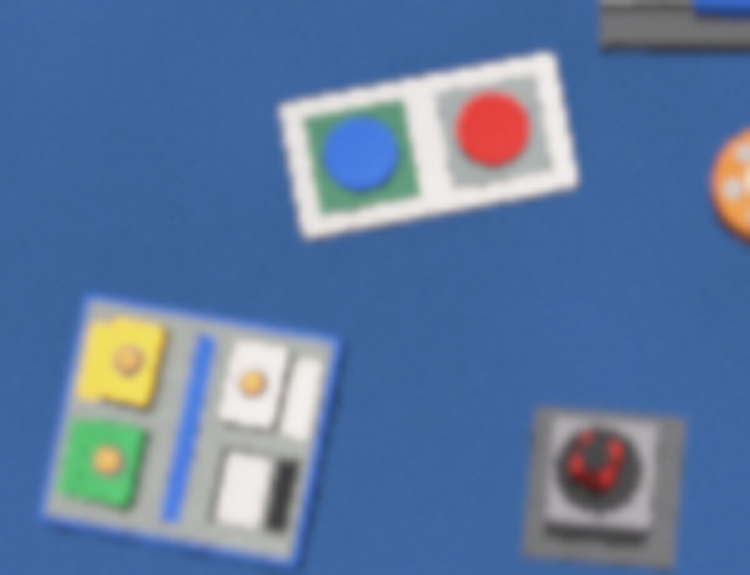

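The overlay matches the flush pose for all three modules. The probe stands upright in its stand and there is no black module anywhere, so I'm handing in.

```bash
python3 -c "
from bench import *
print(hand_in())"
```

```text
the job is handed in; nothing more can be done
None
```

The job is done and handed in at about 63 s; the hand-in itself gave no verdict. The blue disc was on the green pad, so I used the blue dock. I pressed the white, yellow and green modules home there. I found no black module in either camera view, nor on the dark mat. I then touched the white, yellow and green studs in that order with the probe and hung it back in its stand.

**Last checks:**
- **Flush:** in the side view the three modules match the predicted flush outlines to about 1–2 mm. While pressing, the gripper stopped at the expected height, within about 1 mm, with a clear rise in force.
- **Stud touches:** each was about 2–2.5 N after allowing for the probe's weight, held for at least 0.4 s, with the tip seen on the stud.
- **Probe:** its flange seated on the rim (about 4 N up before release), and it stands upright in both views.
- **Bystanders:** the dome, dispensers, screwdriver and bottle look unmoved. The cup was hidden behind the arm in the last top view and I did not check it separately; the arm kept clear of it.

**What disagreed or ran close:**
- **Camera offset:** camera x read about 3–4 mm lower than the arm's. It cancelled in the insertions because the dock and modules were measured with the same camera, and I corrected for it when placing the probe.
- **White press force:** pressing white home peaked at about 41 N on the wrist for a moment. That is well under the 120 N wrist limit, but close to the 40 N limit for arm or gripper contact. The load went through the held module, and I saw no sign of a fault.

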